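Seat the bush plate of a drill jig on its pins and clamp it

ROBOT

A 6-joint arm with a two-finger parallel gripper is mounted at the origin on a cart in front of the work surface, level with it; the furniture and walls round the work are solid. World frame = base frame: x ahead of the robot, y to its left, z up, the work surface at z = 0. Lengths are in mm, angles in rad, forces in N, time in s.
With the tool pointing down it reaches from about 350 to 775 mm from the base axis. Payload 7.3 kg.
Tool frame: the origin (TCP) lies midway between the tips of the shut fingers; the grasp point (between the pads) lies 19 mm behind it; x points along the fingers, z is the direction in which the jaws open and shut, and the axes are right-handed (so a half turn about x gives the same grasp; the last joint's range is limited). The gripper opens to 92 mm and grips with 3 to 60 N. Pads are 19 mm wide; open, the fingers measure 130 mm over their backs; the gripper's body (75 mm by 190 mm) begins 47 mm behind the grasp point.
Start: joints at [-1.424, 0.342, 1.524, -0, 1.275, -0.146], TCP at [151.555, -502.669, 226.741] pointing down, gripper open.
Joint ranges: [-2.53, 2.53], [-0.77, 2.02], [0.04, 2.7], [-1, 4.14], [0.28, 2.66], [-3.11, 3.11]. Speed limits (rad/s): [2.57, 2.57, 3.14, 3.14, 3.14, 3.14].

INTERFACE

Orientations are given as [roll, pitch, yaw] about the fixed x, y, z axes, in that order (R = Rz(yaw) Ry(pitch) Rx(roll)).
In Python, from plant import monitor, optics, close_job gives the robot as it stands.
- The arm moves only by the tool send_rows, never from a script. Its argument "commands" is a list that holds one entry, the list of rows, each a list of 5 numbers: the shift along the tool's x, y, z in m, then the turn about the tool's x in degrees, then the finger opening in m, from 0 to 0.0918. A call has 1 to 10 rows; each row shifts and turns the pose as measured when the row begins, along the tool's axes as they then stand; what a row does not reach is not made up. A row lasts 1/12 s, in which the tool goes at most 41.7 mm and 7.16 degrees, less where a joint would pass 70% of its speed; a pose out of reach is approached as far as the arm can. A call with a gripper value outside its range is refused whole. The fingers move at their own pace and stop on an object; the grip force is fixed at half the most. Time passes only in rows, so rows that do not move let the fingers close. It gives the time, the measured TCP pose, the force and the opening at its end, in the units of the state.
- monitor.get_obs(): the state, without advancing time (a new reading comes with each control period).
- optics.capture(name): name is "scene" or "top" or "wrist"; returns a dict with "color" (480x640x3 uint8, blue, green, red), "camera_matrix" (3x3 intrinsics, pixels), "k1" (the pictures are not rectified: a ray, as slopes to the right and down, at radius r is drawn at 1 + k1 r^2 times it, then the intrinsics apply), "camera_from_world" (4x4, takes a point from world to camera coordinates); the wrist camera has in their place "T_tool_cam" (4x4, takes a point from camera to tool coordinates, whose origin is the TCP and whose axes are the tool frame's). Camera axes: x right, y down, z forward; pixel columns grow to the right and rows downward; lengths in mm; the calibration is good to about 2 mm. A picture is of the moment at which its call begins: read the wrist's pose just before it. There is no depth.
- close_job(): hands the job in, once; it reports no verdict.
The state is a dict: "time": time; "joint_positions": joint angles; "dq": joint speeds; "tau": joint torques, N m; "tool_pos": TCP position; "tcp_rot": TCP orientation; "contact_force": force on the tool from outside, world axes, zero at the start; "moment": the same for the moment, N m; "grip_width": finger opening in mm.
Only numpy, scipy, OpenCV 4.12 (cv2) and the standard library are available. Lean on these libraries where they do the work, as an engineer would, in place of code of your own. Each camera call takes 0.05 s, during which the arm holds its last target.

TASK

The bright steel bush plate lies cocked on the two locating pins of the dark drill jig. Do not pick it up: nudge it sideways across the jig with the fingertips (the two stop dowels behind it square it up) until both its locating holes drop over the pins and it lies flat on the base. Then push the swing clamp arm round over the plate, up to its dead stop, and leave the things lying round the jig where they are.

Things in the scene. Friction and masses are not known exactly. Their poses are not given: they have to be found in the camera images.
- jig: Fixed drill jig: a dark steel base 150 (x) x 220 (y) x 16 mm. Origin at the centre of its underside, on the bench; x points away from the robot, y to the left. A nest in its top holds a bone handle scale, lying flush. The base carries two locating pins, two stop dowels and a clamp post with a swing arm
- pin_right (a point): Foot of the right (-y) locating pin on the jig's top, x = 15, y = -50, z = 16 mm in the jig: 10 mm diameter, 7 mm high, its upper 5 mm a hemispherical nose
- pin_left (a point): Foot of the left (+y) locating pin, x = 15, y = +50, z = 16 mm in the jig, like the other
- stop_right (a point): Foot of the right stop dowel on the jig's top, x = 46, y = -32, z = 16 mm in the jig: an upright dowel 10 mm in diameter, 18 mm high, round-topped, behind the plate. A plate whose far edge is pushed against both dowels is square to the jig and 1 mm past its seated place in x, near enough to drop over the pins
- stop_left (a point): Foot of the left stop dowel, x = 46, y = +32, z = 16 mm in the jig, like the other
- bush_plate: Loose bright steel plate, 80 (x) x 170 (y) x 8 mm, about 0.8 kg, with three raised dark drill bushes (2.5 mm high). Origin at the centre of its underside, axes as the jig's when square to it. It starts about 6 degrees tilted, resting on both pin tips and, by its edge next to the robot, on the base. Seated: flat on the base, origin at x = 0, y = 0, z = 16 mm in the jig
- hole_right (a point): Centre of the plate's right locating hole, at its underside, x = 15, y = -50 mm in the plate: 11.5 mm diameter, through. At the start the holes are 5 to 16 mm short of the pins in the jig's x and 10 to 28 mm to the right of them (-y), and the plate is turned by up to 0.1 rad
- hole_left (a point): Centre of the plate's left locating hole, at its underside, x = 15, y = +50 mm in the plate: 11.5 mm diameter, through
- clamp_arm (a joint): Angle of the swing clamp arm about its upright post, rad, growing counter-clockwise seen from above. Parked at 0 to 0.35 (at 0 it points 70 degrees counter-clockwise of the jig's +x); at 1.92 it points along the jig's -x, over the plate, at its dead stop. Friction (about 2 N at the knob) holds it anywhere. Its foot passes 1.5 mm above a seated plate but strikes one not seated
- clamp_knob (a point): Centre of the top of the black knob on the arm's free end, 73 mm above the bench, 48 mm from the pivot; the knob is 18 mm in diameter and reaches 23 mm down from here; the arm, 10 mm thick and 14 mm wide, lies 27 to 37 mm below this point
- clamp_pivot (a point): Pivot axis of the clamp arm, at the arm's underside, x = 62, y = 0, z = 36 mm in the jig; a hex nut on the arm reaches to 54 mm above the bench
- cutter_case: Bystander: loose red cutter case, 31 x 78 x 19 mm, lying right of the jig; leave it
- batten: Bystander: loose offcut of brown batten, 70 x 30 x 12 mm, lying left of the jig; leave it
Not all that is in view belongs to the job. There is more than one size of the bush_plate; the job needs the larger.

How it is judged (in metres and radians):
On the way, in this order (a step that is already met when the one before it is completed fails the run):
1. the bush plate lies flat on the jig with both holes over their pins (horizontal distance between hole_right and pin_right below 0.0025 m and horizontal distance between hole_left and pin_left below 0.0025 m and z of each of hole_right, hole_left in the frame of jig below 0.018 m and angle between bush_plate's own z axis and vertical below 0.03 rad), for 0.2 s.
2. the clamp arm has been swung over the plate to its stop (value of joint clamp_arm above 1.8 rad), for 0.2 s.
At the end, for the whole second after the job is handed in: Both locating holes within 2.5 mm of their pins, the plate flat on the base (within 2 mm and 0.03 rad) and at rest, the clamp arm beyond 1.8 rad (within 7 degrees of its dead stop) (all of step 1 and value of joint clamp_arm above 1.8 rad and linear speed of bush_plate below 0.01 m/s); the robot touches nothing.
It fails at once if the bush plate was lifted or tipped up instead of being pushed (z of bush_plate in the frame of jig above 0.026 m or angle between bush_plate's own z axis and vertical above 0.25 rad).
It fails at once if the bush plate was pushed off the jig (horizontal distance between bush_plate and jig above 0.08 m).
It fails at once if the batten offcut or the cutter case was moved (distance of any of batten, cutter_case from where it was at the start of the episode above 0.02 m).
It also fails if it takes over 69 s, if anything falls off the work surface, if the arm or the gripper's body presses on something with over 40 N, if the wrist force passes 120 N, or if a joint passes its speed limit or range.

## Working session

There is one attempt and no reset: what is moved stays moved. The work goes in short steps, Python scripts to look and compute and a tool call to move; the robot and the scene stay as the last step left them, time stands still between calls to the robot, and variables do not carry over. Pictures are saved under pics/ and viewed, and the job is handed in when it is done.

Besides the shell and the picture viewer there is one more tool, called after "Request:" by a JSON object that holds its "method" and its "body". send_rows: Moves the arm, as the interface text tells. Its arguments: {"type":"object","properties":{"commands":{"type":"array","items":{"type":"array","items":{"type":"array","items":{"type":"number"}}}}},"required":["commands"]}

```bash
ls; mkdir -p pics; python3 - <<'E'
from plant import monitor, optics
import cv2, numpy as np
o=monitor.get_obs(); print(o)
for n in ["scene","top","wrist"]:
    c=optics.capture(n); cv2.imwrite(f"pics/{n}0.png",c["color"])
    print(n,{k:np.array(v).round(4).tolist() for k,v in c.items() if k!="color"})
E
```

```text
pics
{'time': 0.0, 'joint_positions': array([-1.42400159e+00,  3.42702186e-01,  1.52501204e+00,  3.53960205e-05,
        1.27541027e+00, -1.45992782e-01]), 'dq': array([ 0.00013087,  0.00149374, -0.00109628,  0.00107232,  0.00048587,
       -0.00080504]), 'tau': array([ 3.30888261e-04, -4.31238985e+01, -2.44222730e+01,  7.16609904e-02,
        5.56980050e-02, -1.21468361e-04]), 'tool_pos': array([ 151.50180467, -502.23960254,  226.05736596]), 'tcp_rot': array([2.97350779, 1.56926411, 1.69548865]), 'contact_force': array([ 0.38725844, -0.5404233 ,  0.1716123 ]), 'moment': array([0.05932766, 0.00011696, 0.00684713]), 'grip_width': 91.5621083083046}
scene {'camera_matrix': [[486.2142, 0.0, 317.7434], [0.0, 486.2142, 238.6618], [0.0, 0.0, 1.0]], 'k1': -0.0161, 'camera_from_world': [[0.7044, -0.7097, -0.0123, -606.2138], [-0.4423, -0.4254, -0.7895, 111.9989], [0.5551, 0.5616, -0.6136, 1060.175], [0.0, 0.0, 0.0, 1.0]]}
top {'camera_matrix': [[537.6086, 0.0, 323.8378], [0.0, 537.6086, 236.9589], [0.0, 0.0, 1.0]], 'k1': 0.0215, 'camera_from_world': [[0.0034, -0.9998, 0.0211, -361.2466], [-0.9978, -0.0048, -0.0663, 487.5682], [0.0664, -0.0208, -0.9976, 1229.3737], [0.0, 0.0, 0.0, 1.0]]}
wrist {'camera_matrix': [[391.5356, 0.0, 323.4372], [0.0, 391.5356, 239.6688], [0.0, 0.0, 1.0]], 'k1': -0.0552, 'T_tool_cam': [[-0.0003, -0.2919, 0.9565, -157.5143], [-0.0002, -0.9565, -0.2919, 78.7381], [1.0, -0.0003, 0.0003, 0.0719], [0.0, 0.0, 0.0, 1.0]]}
```

View pics/scene0.png

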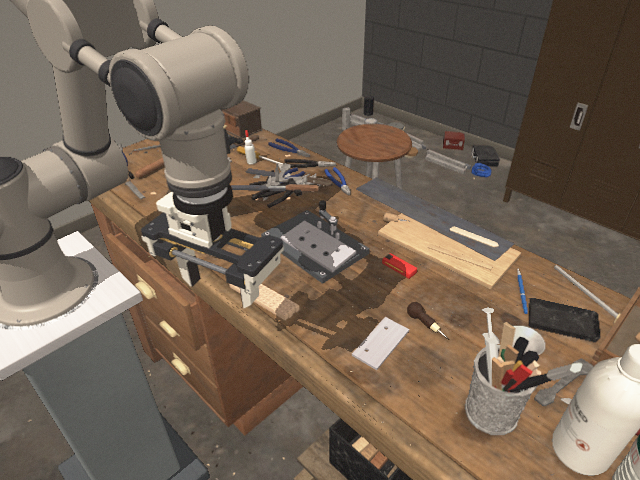

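View pics/top0.png

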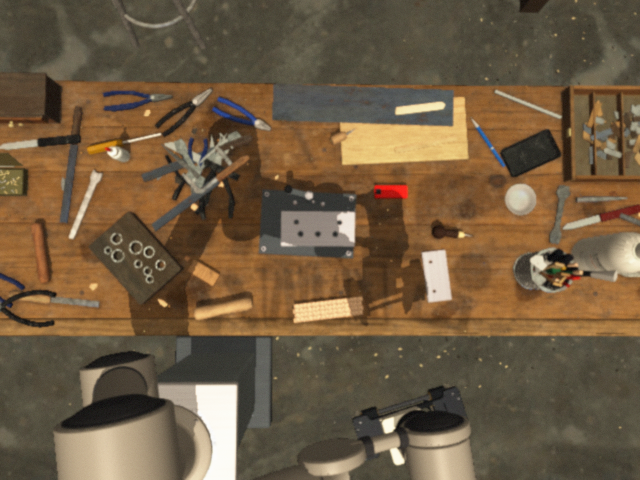

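View pics/wrist0.png

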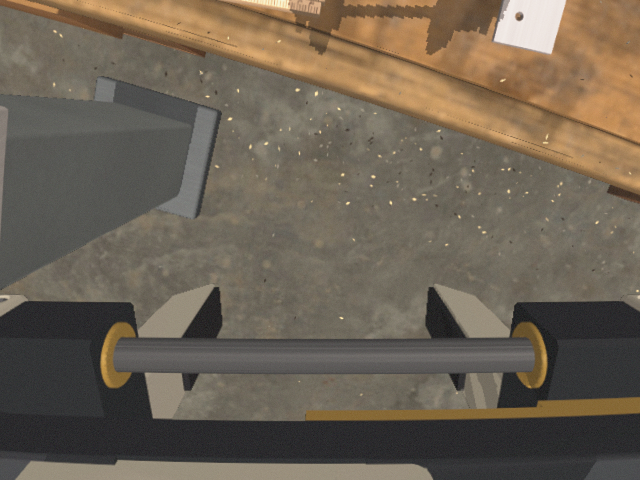

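Candidates for the bush plate: the bright plate on the dark jig, top (317,229), which is large and has dark bushes; and the smaller pale plate on the bench, top (436,276), a decoy. The description fits the first, so I'll check it in a close crop.

```bash
cat > h.py <<'E'
from plant import monitor, optics
import cv2, numpy as np
from scipy.spatial.transform import Rotation as Ro
def pose(o=None):
    o=o or monitor.get_obs()
    T=np.eye(4);T[:3,:3]=Ro.from_euler('xyz',o['tcp_rot']).as_matrix();T[:3,3]=o['tool_pos'];return T
def cap(n):
    T=pose(); c=optics.capture(n)
    c['W2C']=np.array(c['camera_from_world']) if n!='wrist' else np.linalg.inv(T@np.array(c['T_tool_cam']))
    return c
def ray(c,uv):
    K=np.array(c['camera_matrix']);p=np.array([(uv[0]-K[0,2])/K[0,0],(uv[1]-K[1,2])/K[1,1]])
    q=p.copy()
    for _ in range(20): q=p/(1+c['k1']*(q@q))
    M=np.linalg.inv(c['W2C']); d=M[:3,:3]@np.r_[q,1]; return M[:3,3],d
def at(c,uv,z):
    o,d=ray(c,uv); return o+d*(z-o[2])/d[2]
def proj(c,P):
    P=np.atleast_2d(P);X=P@c['W2C'][:3,:3].T+c['W2C'][:3,3];s=X[:,:2]/X[:,2:]
    s=s*(1+c['k1']*(s**2).sum(1,keepdims=True));K=np.array(c['camera_matrix'])
    return s*[K[0,0],K[1,1]]+K[:2,2]
def crop(c,x0,y0,x1,y1,f,name):
    cv2.imwrite(f"pics/{name}.png",cv2.resize(c['color'][y0:y1,x0:x1],None,fx=f,fy=f,interpolation=cv2.INTER_CUBIC))
E
python3 - <<'E'
from h import *
c=cap('top'); crop(c,250,170,420,270,4.7,'t1')
print(at(c,(308,224),16)); print(pose().round(3))
for p in [(261,191),(356,193),(354,257),(261,256)]: print(at(c,p,16))
c=cap('scene'); crop(c,260,190,420,290,5,'s1')
E
```

```text
[ 519.4286168  -322.27749678   16.        ]
[[-0.00000e+00  9.57000e-01  2.89000e-01  1.51513e+02]
 [ 1.00000e-03  2.89000e-01 -9.57000e-01 -5.02416e+02]
 [-1.00000e+00  0.00000e+00 -1.00000e-03  2.26299e+02]
 [ 0.00000e+00  0.00000e+00  0.00000e+00  1.00000e+00]]
[ 596.27820495 -212.04853305   16.        ]
[ 593.03700535 -434.48575536   16.        ]
[ 442.87069581 -429.74033556   16.        ]
[ 444.34089552 -213.71509808   16.        ]
```

View pics/t1.png

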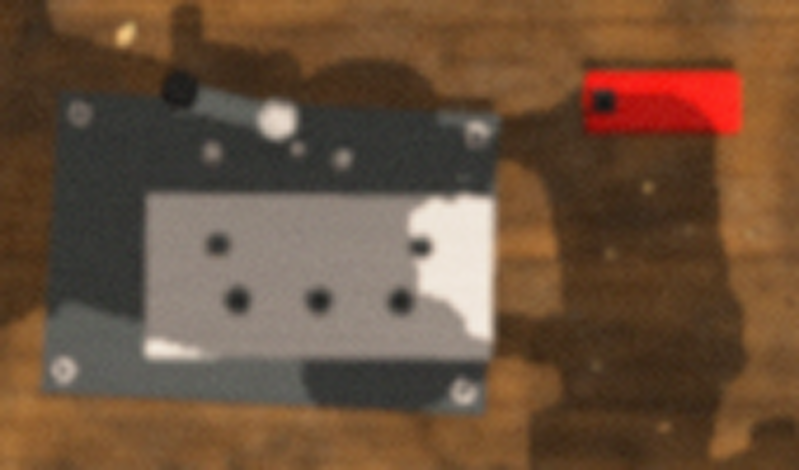

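View pics/s1.png

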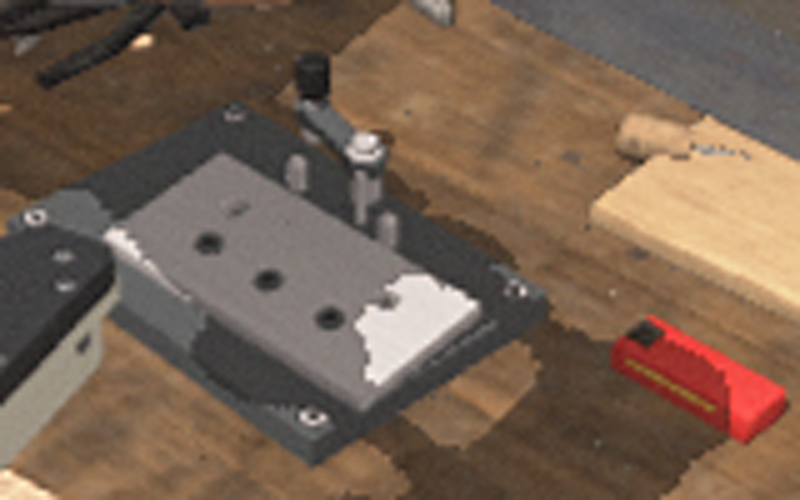

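The crops confirm it: the plate on the jig, centre at top (318,229), is large with three dark bushes and two holes, and the clamp arm is parked to the left. I'll bring the wrist camera over the jig.

```bash
cat >> h.py <<'E'
def plan(target,yaw,n):
    "tool y-axis heading yaw; print rows to target"
    T=pose();p=T[:3,3];y0=np.arctan2(T[1,1],T[0,1]);dy=(yaw-y0)/n;step=(np.array(target)-p)/n
    for i in range(n):
        a=y0+dy*i;ty=np.array([np.cos(a),np.sin(a),0]);tz=np.array([np.sin(a),-np.cos(a),0])
        print([round(-step[2]/1000,4),round(step@ty/1000,4),round(step@tz/1000,4),round(-np.degrees(dy),2)])
E
python3 - <<'E'
from h import *
plan((430,-325,180),-0.05,10)
E
```

```text
[np.float64(0.0046), np.float64(0.0318), np.float64(-0.009), np.float64(1.96)]
[np.float64(0.0046), np.float64(0.0315), np.float64(-0.01), np.float64(1.96)]
[np.float64(0.0046), np.float64(0.0311), np.float64(-0.0111), np.float64(1.96)]
[np.float64(0.0046), np.float64(0.0307), np.float64(-0.0122), np.float64(1.96)]
[np.float64(0.0046), np.float64(0.0303), np.float64(-0.0132), np.float64(1.96)]
[np.float64(0.0046), np.float64(0.0298), np.float64(-0.0142), np.float64(1.96)]
[np.float64(0.0046), np.float64(0.0293), np.float64(-0.0153), np.float64(1.96)]
[np.float64(0.0046), np.float64(0.0287), np.float64(-0.0163), np.float64(1.96)]
[np.float64(0.0046), np.float64(0.0282), np.float64(-0.0172), np.float64(1.96)]
[np.float64(0.0046), np.float64(0.0276), np.float64(-0.0182), np.float64(1.96)]
```

Request:
{"method": "send_rows", "body": {"commands": [[[0.005,0.032,-0.009,2,0.0918],[0.005,0.0315,-0.01,2,0.0918],[0.005,0.031,-0.011,2,0.0918],[0.005,0.0305,-0.012,2,0.0918],[0.005,0.03,-0.013,2,0.0918],[0.005,0.03,-0.014,2,0.0918],[0.005,0.029,-0.015,2,0.0918],[0.005,0.029,-0.016,2,0.0918],[0.005,0.028,-0.017,2,0.0918],[0.005,0.0275,-0.018,2,0.0918]]]}}

```text
time: 1.08
tool_pos: [438.0, -327.2, 173.7]
tcp_rot: [-0.373, 1.567, -2.028]
contact_force: [0.0, -1.0, -1.0]
grip_width: 91.6
```

```bash
python3 - <<'E'
from h import *
print(pose().round(3))
c=cap('wrist'); cv2.imwrite('pics/w1.png',c['color'])
print(proj(c,[[519,-322,16],[593,-434,16],[442,-430,16]]))
plan((445,-325,170),-0.05,5)
E
```

```text
[[-2.00000e-03  9.96000e-01 -8.40000e-02  4.37981e+02]
 [-3.00000e-03 -8.40000e-02 -9.96000e-01 -3.27169e+02]
 [-1.00000e+00 -1.00000e-03  3.00000e-03  1.73717e+02]
 [ 0.00000e+00  0.00000e+00  0.00000e+00  1.00000e+00]]
[[306.8896055  118.59096175]
 [450.68290234   1.50151986]
 [446.28827242 204.45057612]]
[np.float64(0.0005), np.float64(0.0006), np.float64(0.0002), np.float64(-0.39)]
[np.float64(0.0005), np.float64(0.0006), np.float64(0.0002), np.float64(-0.39)]
[np.float64(0.0005), np.float64(0.0006), np.float64(0.0002), np.float64(-0.39)]
[np.float64(0.0005), np.float64(0.0006), np.float64(0.0002), np.float64(-0.39)]
[np.float64(0.0005), np.float64(0.0006), np.float64(0.0002), np.float64(-0.39)]
```

View pics/w1.png

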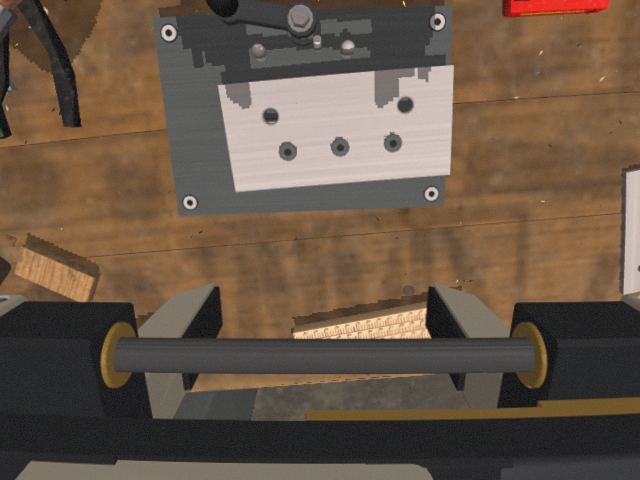

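```bash
python3 - <<'E'
from h import *
c=cap('wrist'); crop(c,150,0,350,150,4,'w1a'); crop(c,310,0,510,150,4,'w1b'); crop(c,150,90,350,240,4,'w1c');crop(c,310,90,510,240,4,'w1d')
E
```

```text
(no output)
```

View pics/w1a.png

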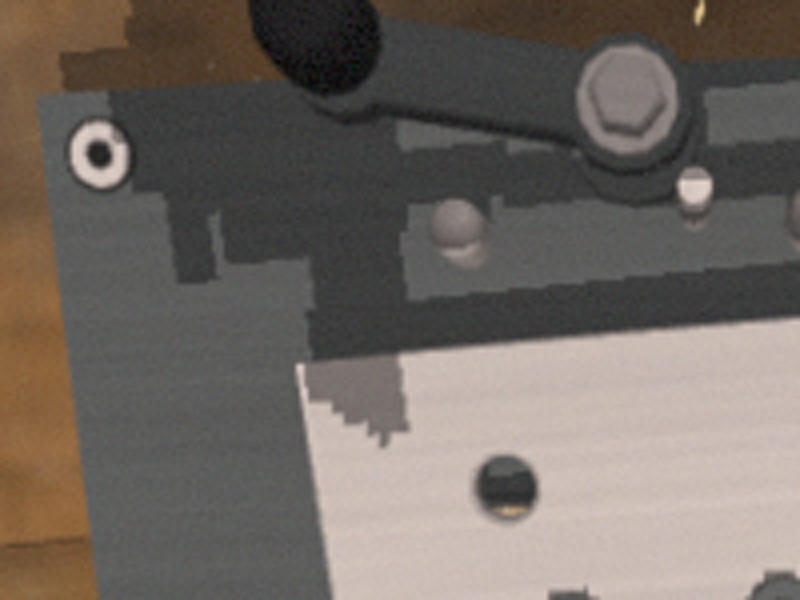

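View pics/w1b.png

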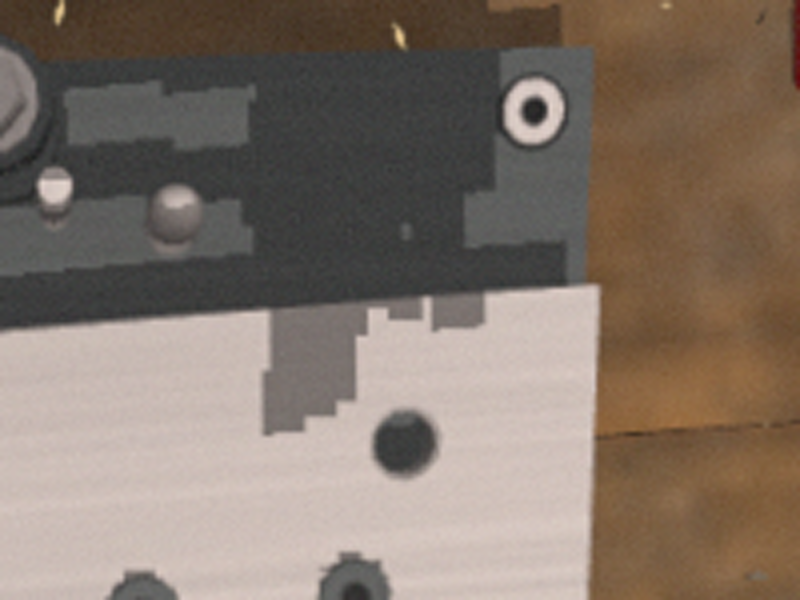

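View pics/w1c.png

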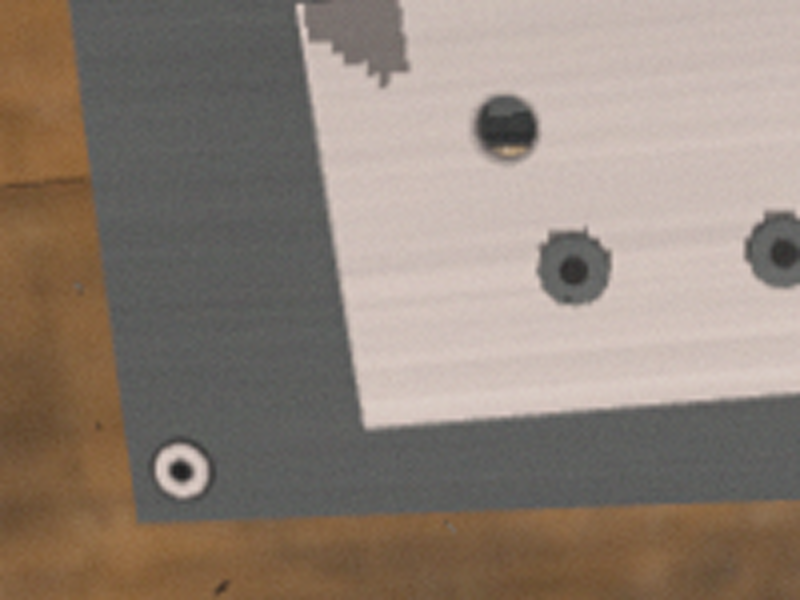

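View pics/w1d.png

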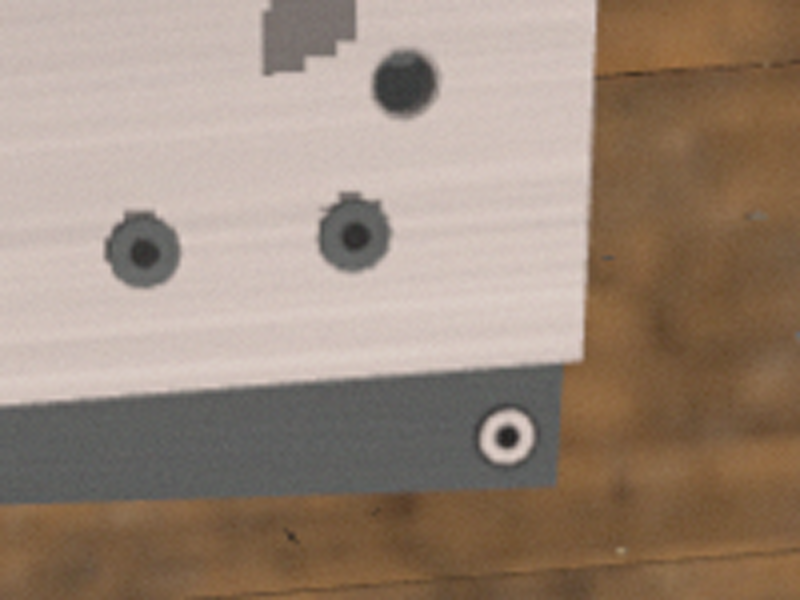

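```bash
cat >> h.py <<'E'
from scipy.optimize import least_squares
def jigM(q): 
    T=np.eye(4);T[:3,:3]=Ro.from_euler('z',q[2]).as_matrix();T[:2,3]=q[:2];return T
def ap(T,P): return np.atleast_2d(P)@T[:3,:3].T+T[:3,3]
def fit_jig(c,obj,px):
    r=least_squares(lambda q:(proj(c,ap(jigM(q),obj))-px).ravel(),[519,-322,-.05]);return r.x,r.fun.reshape(-1,2)
def plateM(q,tilted=True): # x,y,yaw,tilt ; near edge on base
    x,y,yaw,t=q
    R=Ro.from_euler('z',yaw).as_matrix()@Ro.from_euler('y',-t).as_matrix()
    T=np.eye(4);T[:3,:3]=R;T[:3,3]=[x,y,16+40*np.sin(abs(t))];return T
def fit_plate(c,obj,px):
    r=least_squares(lambda q:(proj(c,ap(plateM(q),obj))-px).ravel(),[519,-322,-.05,.05],x_scale=[1,1,.01,.01]);return r.x,r.fun.reshape(-1,2)
PC={'TL':(40,85,8),'TR':(40,-85,8),'BL':(-40,85,8),'BR':(-40,-85,8),'HL':(15,50,8),'HR':(15,-50,8)}
def report(J,q):
    T=np.linalg.inv(jigM(J))@plateM(q)
    print('plate in jig',T[:3,3].round(1),'yaw',round(q[2]-J[2],4),'tilt',round(q[3],3))
    for n,p in(('R',(15,-50,0)),('L',(15,50,0))):
        print('hole',n,(ap(T,p)[0]).round(1),'err',(ap(T,p)[0]-[15,p[1],16]).round(1))
    T2=T
    for k in PC: print(k,ap(T,PC[k])[0].round(1),'world',ap(plateM(q),PC[k])[0].round(1))
E
python3 - <<'E'
from h import *
c=cap('wrist')
J,r=fit_jig(c,np.array([(75,110,16),(75,-110,16),(-75,110,16),(-75,-110,16),(46,32,34),(46,-32,34),(62,0,54)]),np.array([(159.5,24.3),(458.3,11.8),(184.3,220.5),(448.8,211.5),(264.5,54),(353.8,52),(306.8,24.2)]))
print('J',J.round(4));print(r.round(1))
q,r=fit_plate(c,np.array([PC[k] for k in PC]),np.array([(224.3,91.3),(460,71.3),(241,197.3),(455.8,180),(276.5,122),(411.3,110.8)]))
print(q.round(4));print(r.round(1));report(J,q)
k=at(c,(150+318/4,30/4),73);print('knob',k, ap(np.linalg.inv(jigM(J)),k))
T=pose();print(np.arctan2(T[1,1],T[0,1]))
c=cap('top');print('top jig');
E
```

```text
J [ 5.180200e+02 -3.233744e+02 -4.470000e-02]
[[-0.7 -0.8]
 [ 0.6 -0.2]
 [-0.   0.4]
 [ 0.3  0.3]
 [-1.2  2. ]
 [ 0.9  0.5]
 [ 0.  -1.7]]
[ 5.059640e+02 -3.472324e+02  2.600000e-03  9.510000e-02]
[[-0.1 -0.2]
 [-0.2 -0. ]
 [ 0.3 -0. ]
 [-0.1  0. ]
 [-0.   0.1]
 [ 0.2  0.1]]
plate in jig [-11.  -24.4  19.8] yaw 0.0473 tilt 0.095
hole R [  6.3 -73.6  21.2] err [ -8.7 -23.6   5.2]
hole L [ 1.6 26.3 21.2] err [-13.4 -23.7   5.2]
TL [24.  62.4 31.6] world [ 544.8 -262.1   31.6]
TR [  32.1 -107.4   31.6] world [ 545.2 -432.1   31.6]
BL [-55.5  58.6  24. ] world [ 465.2 -262.3   24. ]
BR [ -47.5 -111.2   24. ] world [ 465.6 -432.3   24. ]
HL [ 0.8 26.2 29.2] world [ 520.  -297.2   29.2]
HR [  5.5 -73.6  29.2] world [ 520.3 -397.2   29.2]
knob [ 587.94199129 -281.48931618   73.        ] [[67.98066201 44.96753299 73.        ]]
-0.07864797607763702
top jig
```

The jig fits at about (518,-323), yaw -0.045. The plate in the jig is at (-11,-24.4), yaw +0.047, tilt 0.095. I'll go down in front of the near edge with the fingers open.

```bash
cat >> h.py <<'E'
J0=np.array([518.02,-323.37,-0.0447])
def go(jx,jy,z,n,yaw=0):
    t=ap(jigM(J0),(jx,jy,z))[0]; print('tcp in jig',ap(np.linalg.inv(jigM(J0)),pose()[:3,3])[0].round(1)); plan(t,J0[2]+yaw,n)
E
python3 - <<'E'
from h import *
go(-78,-22,40,5)
E
```

```text
tcp in jig [-80.7  -7.9 173.6]
[np.float64(0.0267), np.float64(0.0006), np.float64(0.0028), np.float64(-0.41)]
[np.float64(0.0267), np.float64(0.0006), np.float64(0.0028), np.float64(-0.41)]
[np.float64(0.0267), np.float64(0.0006), np.float64(0.0028), np.float64(-0.41)]
[np.float64(0.0267), np.float64(0.0006), np.float64(0.0028), np.float64(-0.41)]
[np.float64(0.0267), np.float64(0.0006), np.float64(0.0028), np.float64(-0.41)]
```

Request:
{"method": "send_rows", "body": {"commands": [[[0.027,0.0005,0.003,-0.4,0.0918],[0.027,0.0005,0.003,-0.4,0.0918],[0.027,0.0005,0.003,-0.4,0.0918],[0.026,0.0005,0.003,-0.4,0.0918],[0.02,0.0005,0.003,-0.4,0.0918],[0,0,0,0,0.0918]]]}}

```text
time: 1.78
tool_pos: [434.5, -351.2, 46.3]
tcp_rot: [0.303, 1.56, -1.315]
contact_force: [-1.0, 1.4, -0.4]
grip_width: 91.7
```

```bash
python3 - <<'E'
from h import *
go(-74,-22,19.5,3)
c=cap('scene'); crop(c,200,170,420,320,3.6,'s2')
E
```

```text
tcp in jig [-82.2 -31.5  46.3]
[np.float64(0.0089), np.float64(0.0027), np.float64(-0.0032), np.float64(-0.06)]
[np.float64(0.0089), np.float64(0.0027), np.float64(-0.0032), np.float64(-0.06)]
[np.float64(0.0089), np.float64(0.0027), np.float64(-0.0032), np.float64(-0.06)]
```

View pics/s2.png

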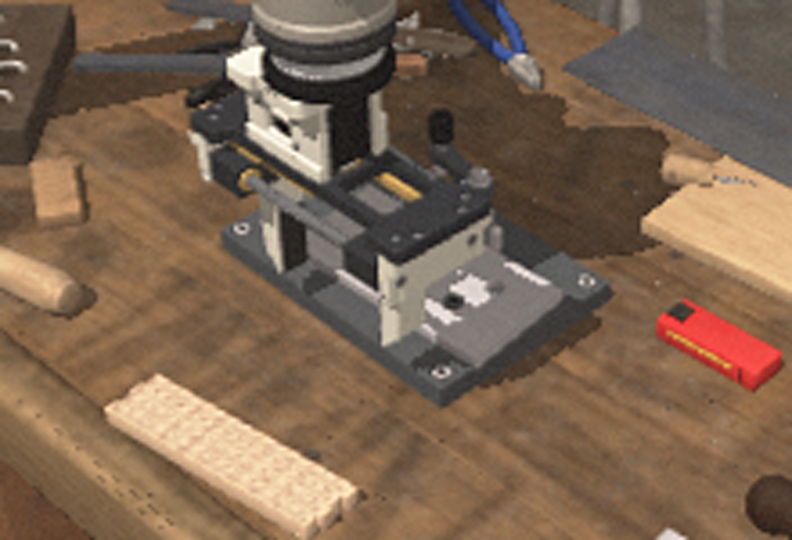

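Request:
{"method": "send_rows", "body": {"commands": [[[0.009,0.002,-0.003,0,0.0918],[0.009,0.002,-0.003,0,0.0918],[0.007,0.002,-0.003,0,0.0918],[0,0,0,0,0.0918]]]}}

```text
time: 2.17
tool_pos: [442.4, -345.7, 25.6]
tcp_rot: [0.53, 1.551, -1.093]
contact_force: [-0.4, -0.0, -0.0]
grip_width: 91.8
```

```bash
python3 - <<'E'
from h import *
go(-48.5,-22,19,8);print(monitor.get_obs()['contact_force'],monitor.get_obs()['tcp_rot'])
E
```

```text
tcp in jig [-74.6 -25.7  25.6]
[np.float64(0.0008), np.float64(0.0033), np.float64(-0.0005), np.float64(-0.05)]
[np.float64(0.0008), np.float64(0.0033), np.float64(-0.0005), np.float64(-0.05)]
[np.float64(0.0008), np.float64(0.0033), np.float64(-0.0005), np.float64(-0.05)]
[np.float64(0.0008), np.float64(0.0033), np.float64(-0.0005), np.float64(-0.05)]
[np.float64(0.0008), np.float64(0.0033), np.float64(-0.0005), np.float64(-0.05)]
[np.float64(0.0008), np.float64(0.0033), np.float64(-0.0005), np.float64(-0.05)]
[np.float64(0.0008), np.float64(0.0033), np.float64(-0.0005), np.float64(-0.05)]
[np.float64(0.0008), np.float64(0.0033), np.float64(-0.0005), np.float64(-0.05)]
[-0.40830889 -0.03263828 -0.04788264] [ 0.52952813  1.5514957  -1.09347963]
```

Request:
{"method": "send_rows", "body": {"commands": [[[0.0055,0,-0.001,0,0.0918],[0,0.004,0,0,0.0918],[0,0.003,0,0,0.0918],[0,0,0,0,0.0918]]]}}

```text
time: 2.5
tool_pos: [451.3, -345.0, 21.0]
tcp_rot: [0.565, 1.549, -1.057]
contact_force: [-0.6, 0.4, -0.3]
grip_width: 91.9
```

```bash
python3 - <<'E'
from h import *
go(-48.5,-22,19,8);print(monitor.get_obs()['contact_force'],pose().round(3))
c=cap('wrist');cv2.imwrite('pics/w2.png',c['color'])
E
```

```text
tcp in jig [-65.6 -24.6  21. ]
[np.float64(0.0003), np.float64(0.0021), np.float64(-0.0003), np.float64(-0.04)]
[np.float64(0.0003), np.float64(0.0021), np.float64(-0.0003), np.float64(-0.04)]
[np.float64(0.0003), np.float64(0.0021), np.float64(-0.0003), np.float64(-0.04)]
[np.float64(0.0003), np.float64(0.0021), np.float64(-0.0003), np.float64(-0.04)]
[np.float64(0.0003), np.float64(0.0021), np.float64(-0.0003), np.float64(-0.04)]
[np.float64(0.0003), np.float64(0.0021), np.float64(-0.0003), np.float64(-0.04)]
[np.float64(0.0003), np.float64(0.0021), np.float64(-0.0003), np.float64(-0.04)]
[np.float64(0.0003), np.float64(0.0021), np.float64(-0.0003), np.float64(-0.04)]
[-0.55584995  0.35810441 -0.28832135] [[ 1.10000e-02  9.99000e-01 -5.10000e-02  4.51341e+02]
 [-1.90000e-02 -5.10000e-02 -9.99000e-01 -3.44981e+02]
 [-1.00000e+00  1.20000e-02  1.80000e-02  2.10380e+01]
 [ 0.00000e+00  0.00000e+00  0.00000e+00  1.00000e+00]]
```

View pics/w2.png

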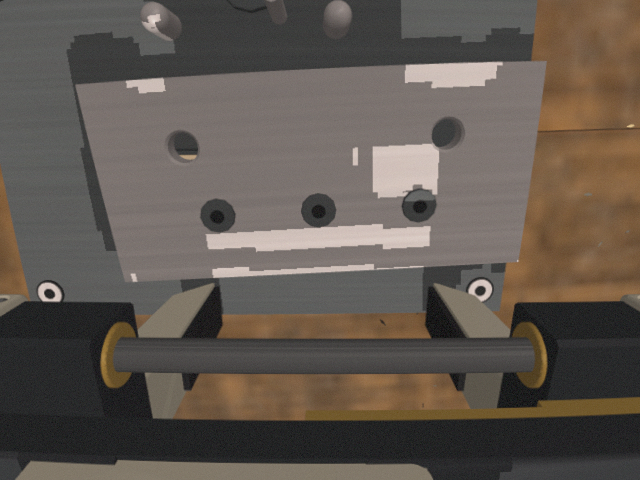

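The plate lies ahead of both fingers, its near edge at rows 265–280, and the left finger is almost touching it. Pushing forward.

Request:
{"method": "send_rows", "body": {"commands": [[[0.0008,0.0025,0,0,0.0918],[0.0006,0.0025,0,0,0.0918],[0,0.0025,0,0,0.0918],[0,0.0025,0,0,0.0918]]]}}

```text
time: 2.88
tool_pos: [458.5, -344.5, 20.0]
tcp_rot: [0.251, 1.554, -1.368]
contact_force: [-7.9, 0.6, 5.8]
grip_width: 92.1
```

```bash
python3 - <<'E'
from h import *
go(-48.5,-22,19,1);print(monitor.get_obs()['contact_force'],pose().round(3)[:3,:3])
c=cap('wrist');cv2.imwrite('pics/w3.png',c['color'])
E
```

```text
tcp in jig [-58.5 -23.8  20. ]
[np.float64(0.001), np.float64(0.01), np.float64(-0.0018), np.float64(-0.19)]
[-7.93780813  0.63482227  5.76725261] [[ 0.003  0.999 -0.048]
 [-0.016 -0.048 -0.999]
 [-1.     0.004  0.016]]
```

View pics/w3.png

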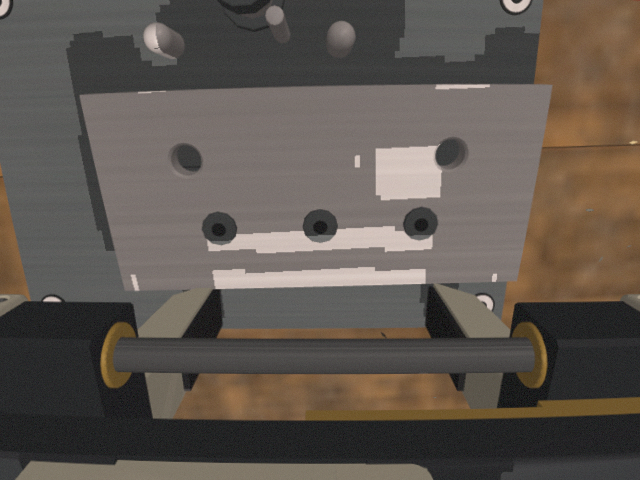

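The plate is squaring against both fingers. I'll keep pushing.

Request:
{"method": "send_rows", "body": {"commands": [[[0,0.003,0,0,0.0918],[0,0.003,0,0,0.0918],[0,0.003,0,0,0.0918]]]}}

```text
time: 3.18
tool_pos: [461.6, -343.7, 20.0]
tcp_rot: [-0.707, 1.556, -2.323]
contact_force: [-11.8, -1.2, 6.5]
grip_width: 91.5
```

```bash
python3 - <<'E'
from h import *
go(-48.5,-22,19,1);print(monitor.get_obs()['contact_force'],pose().round(3)[:3,:3])
c=cap('wrist');cv2.imwrite('pics/w4.png',c['color'])
E
```

```text
tcp in jig [-55.4 -22.9  20. ]
[np.float64(0.001), np.float64(0.0069), np.float64(-0.0009), np.float64(-0.03)]
[-11.80998613  -1.20905817   6.51832721] [[-0.01   0.999 -0.045]
 [-0.011 -0.045 -0.999]
 [-1.    -0.01   0.012]]
```

View pics/w4.png

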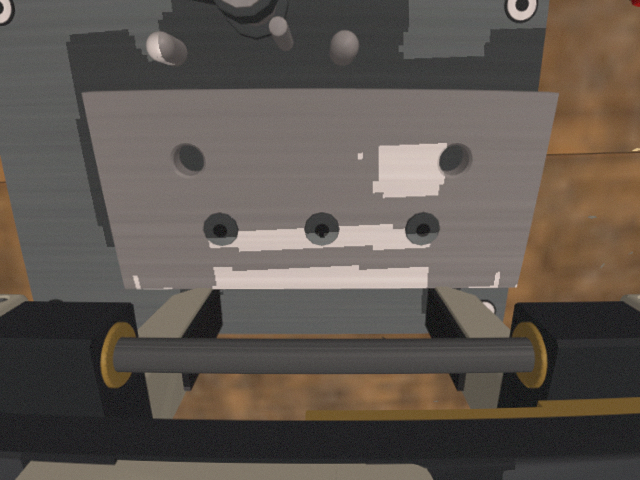

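Request:
{"method": "send_rows", "body": {"commands": [[[0,0.005,0,0,0.0918],[0,0.005,0,0,0.0918],[0,0.005,0,0,0.0918]]]}}

```text
time: 3.48
tool_pos: [468.6, -343.6, 20.0]
tcp_rot: [-1.328, 1.542, -2.943]
contact_force: [-11.7, -0.3, 8.3]
grip_width: 92.1
```

```bash
python3 - <<'E'
from h import *
go(-48.5,-22,19,1);print(monitor.get_obs()['contact_force'],pose().round(3)[:3,:3])
c=cap('wrist');cv2.imwrite('pics/w5.png',c['color'])
E
```

```text
tcp in jig [-48.4 -22.4  20. ]
[np.float64(0.001), np.float64(-0.0001), np.float64(-0.0004), np.float64(0.01)]
[-11.73943298  -0.26664214   8.33691541] [[-0.028  0.999 -0.044]
 [-0.006 -0.044 -0.999]
 [-1.    -0.028  0.007]]
```

View pics/w5.png

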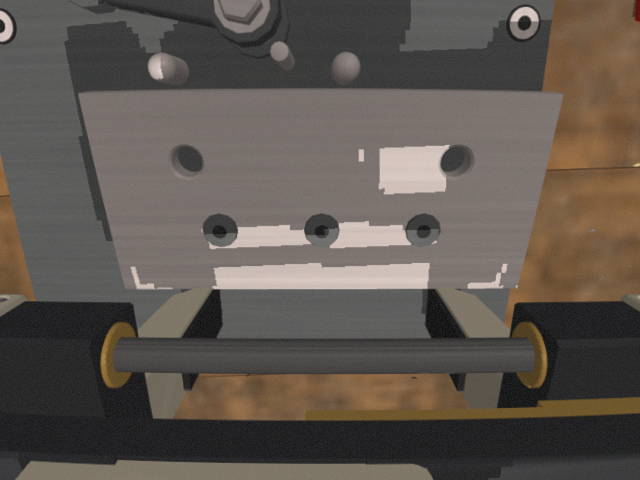

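A gap of about 8 px still separates the far edge (row 92) from the dowels, so I'll push on.

Request:
{"method": "send_rows", "body": {"commands": [[[0,0.005,0,0,0.0918],[0,0.005,0,0,0.0918]]]}}

```text
time: 3.7
tool_pos: [471.6, -343.5, 19.8]
tcp_rot: [-1.496, 1.527, -3.11]
contact_force: [-24.1, -2.1, 15.6]
grip_width: 91.6
```

```bash
python3 - <<'E'
from h import *
go(-48.5,-22,19,1);print(monitor.get_obs()['contact_force'],pose().round(3)[:3,:3])
c=cap('wrist');crop(c,60,20,580,320,1.5,'w6')
E
```

```text
tcp in jig [-45.4 -22.2  19.8]
[np.float64(0.0008), np.float64(-0.0031), np.float64(-0.0002), np.float64(0.1)]
[-24.14824833  -2.10614025  15.60503199] [[-0.044  0.998 -0.043]
 [-0.001 -0.043 -0.999]
 [-0.999 -0.044  0.003]]
```

View pics/w6.png

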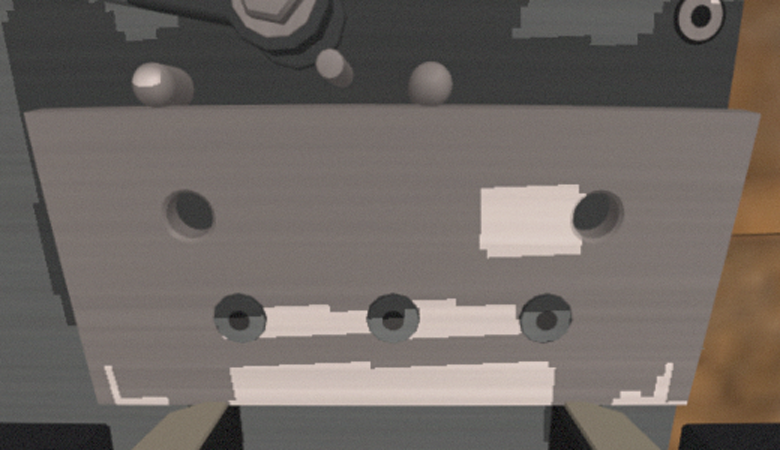

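The force rose to 24 N and the far edge now touches both dowels, at (165,85) and (430,82) in the crop, square to them. I'll back off and go round to the right edge with the fingers shut.

Request:
{"method": "send_rows", "body": {"commands": [[[0,-0.006,0,0,0.0918],[-0.003,-0.012,0,0,0.0918],[-0.02,-0.002,0.01,0,0.05],[-0.02,0,0.035,0,0.0],[0,0,0.035,0,0.0],[0,0.02,0.03,0,0.0],[0,0.025,0.01,0,0.0],[0,0.01,0,0,0.0],[0,0,0,0,0.0]]]}}

```text
time: 4.5
tool_pos: [501.5, -470.4, 63.5]
tcp_rot: [-1.507, 1.524, -3.123]
contact_force: [-1.0, 0.3, -0.7]
grip_width: 49.4
```

```bash
python3 - <<'E'
from h import *
o=monitor.get_obs();print(o['contact_force'],o['grip_width'],pose().round(3)[:3,:3])
go(0,-143,19.5,3)
c=cap('wrist');cv2.imwrite('pics/w7.png',c['color'])
E
```

```text
[-1.01860718  0.29264975 -0.733344  ] 49.40549475587222 [[-0.047  0.998 -0.045]
 [-0.001 -0.045 -0.999]
 [-0.999 -0.047  0.003]]
tcp in jig [  -9.9 -147.6   63.5]
[np.float64(0.0147), np.float64(0.0033), np.float64(-0.0015), np.float64(-0.01)]
[np.float64(0.0147), np.float64(0.0033), np.float64(-0.0015), np.float64(-0.01)]
[np.float64(0.0147), np.float64(0.0033), np.float64(-0.0015), np.float64(-0.01)]
```

View pics/w7.png

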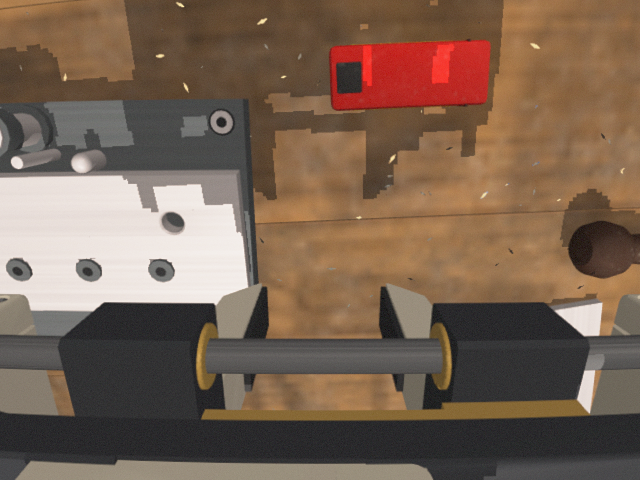

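Request:
{"method": "send_rows", "body": {"commands": [[[0,0.004,0,0,0.0],[0,0.004,0,0,0.0],[0,0.004,0,0,0.0],[0,0,0,0,0.0],[0.014,0,0,0,0.0],[0.014,0,0,0,0.0],[0.011,0,0,0,0.0],[0,0,0,0,0.0]]]}}

```text
time: 5.22
tool_pos: [510.4, -467.7, 23.8]
tcp_rot: [-1.532, 1.522, 3.137]
contact_force: [-0.1, -0.6, -0.7]
grip_width: 0.5
```

```bash
python3 - <<'E'
from h import *
o=monitor.get_obs();print(o['contact_force'],o['grip_width'],pose().round(3)[:3,:3])
go(0,-143,19.5,1)
c=cap('wrist');cv2.imwrite('pics/w8.png',c['color'])
E
```

```text
[-0.12202088 -0.55720731 -0.73884694] 0.5003108304585505 [[-0.049  0.998 -0.043]
 [ 0.    -0.043 -0.999]
 [-0.999 -0.049  0.002]]
tcp in jig [  -1.2 -144.5   23.8]
[np.float64(0.0043), np.float64(0.0012), np.float64(-0.0015), np.float64(0.1)]
```

View pics/w8.png

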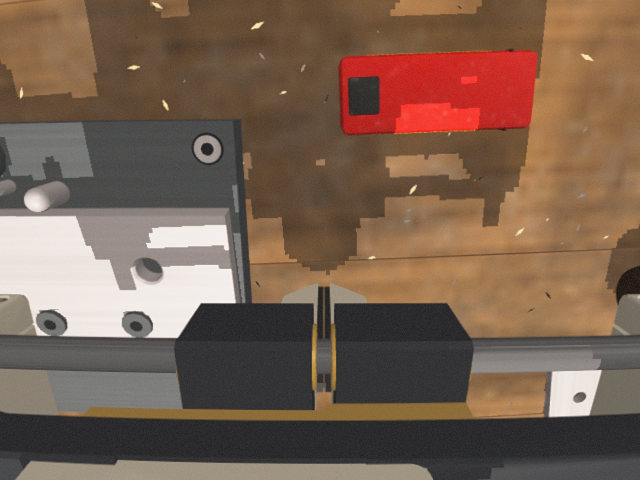

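Request:
{"method": "send_rows", "body": {"commands": [[[0.0035,0.001,-0.006,0,0.0],[0,0,-0.008,0,0.0],[0,0,-0.004,0,0.0],[0,0,-0.003,0,0.0],[0,0,-0.003,0,0.0]]]}}

```text
time: 5.68
tool_pos: [513.6, -442.7, 23.5]
tcp_rot: [-1.459, 1.525, -3.074]
contact_force: [-0.2, -0.4, 0.3]
grip_width: 0.5
```

```bash
python3 - <<'E'
from h import *
o=monitor.get_obs();print(o['contact_force'],o['grip_width'],pose().round(3)[:3,:3])
go(0,-104,19.5,1)
c=cap('wrist');cv2.imwrite('pics/w9.png',c['color'])
c=cap('scene'); crop(c,260,180,440,300,4.4,'s9')
E
```

```text
[-0.22419731 -0.44703312  0.31152559] 0.5028379890000748 [[-0.045  0.998 -0.043]
 [-0.003 -0.043 -0.999]
 [-0.999 -0.045  0.005]]
tcp in jig [   0.9 -119.4   23.5]
[np.float64(0.004), np.float64(-0.0009), np.float64(-0.0154), np.float64(0.07)]
```

View pics/s9.png

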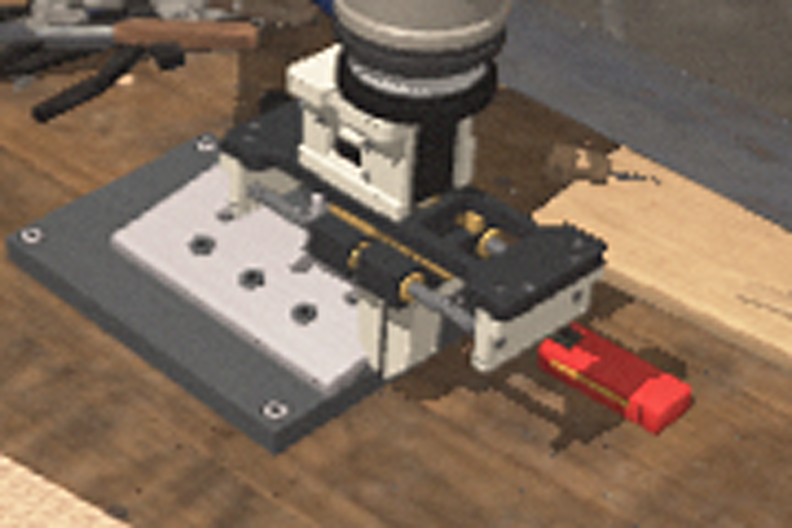

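Request:
{"method": "send_rows", "body": {"commands": [[[0.003,0,0,0,0.0],[0.001,0,-0.002,0,0.0],[0,0,-0.003,0,0.0],[0,0,-0.004,0,0.0]]]}}

```text
time: 6.12
tool_pos: [514.7, -439.5, 21.6]
tcp_rot: [-1.179, 1.528, -2.793]
contact_force: [-0.4, -7.2, 1.3]
grip_width: 0.3
```

```bash
python3 - <<'E'
from h import *
o=monitor.get_obs();print(o['contact_force'],o['grip_width'],pose().round(3)[:3,:3])
go(0,-104,19.5,1)
c=cap('wrist');cv2.imwrite('pics/w10.png',c['color'])
c=cap('top');crop(c,250,170,420,270,4.7,'t10')
E
```

```text
[-0.44478075 -7.22852544  1.32155819] 0.2772069082197609 [[-0.041  0.998 -0.044]
 [-0.015 -0.044 -0.999]
 [-0.999 -0.04   0.017]]
tcp in jig [   1.8 -116.2   21.6]
[np.float64(0.0021), np.float64(-0.0018), np.float64(-0.0122), np.float64(0.03)]
```

View pics/w10.png

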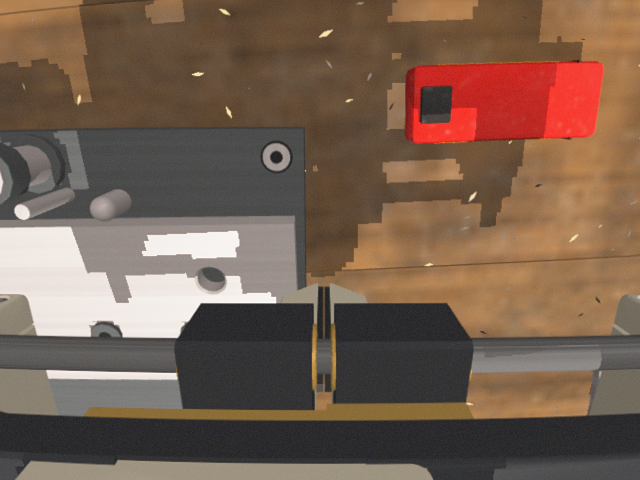

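View pics/t10.png

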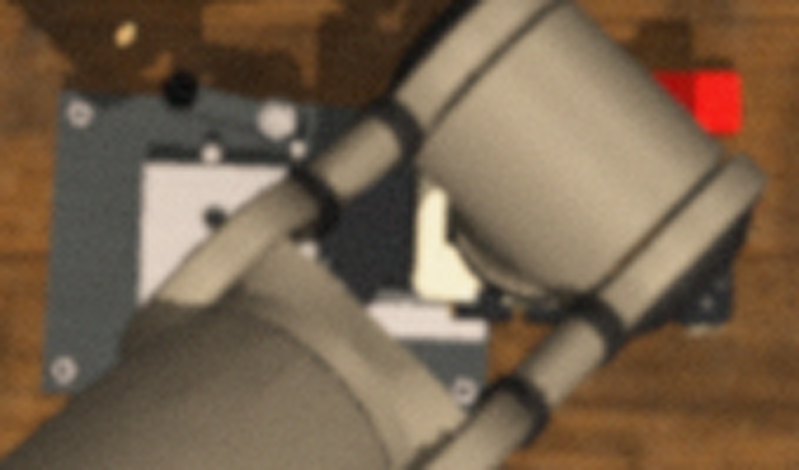

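In contact with the right edge at 7 N. I'll push left in steps, easing the tip down a little.

Request:
{"method": "send_rows", "body": {"commands": [[[0.001,0,-0.004,0,0.0],[0.001,0,-0.004,0,0.0],[0.0005,0,-0.004,0,0.0],[0.0005,0,-0.004,0,0.0]]]}}

```text
time: 6.55
tool_pos: [516.4, -432.7, 22.2]
tcp_rot: [-0.753, 1.525, -2.371]
contact_force: [-1.3, -7.0, 1.2]
grip_width: 0.4
```

```bash
python3 - <<'E'
from h import *
o=monitor.get_obs();print(o['contact_force'],o['grip_width'],pose().round(3)[:3,:3])
go(0,-92.5,19.5,1)
c=cap('wrist');cv2.imwrite('pics/w11.png',c['color'])
E
```

```text
[-1.25322274 -6.98588274  1.22207494] 0.4046560899592805 [[-0.033  0.998 -0.046]
 [-0.032 -0.047 -0.998]
 [-0.999 -0.031  0.033]]
tcp in jig [   3.2 -109.3   22.2]
[np.float64(0.0027), np.float64(-0.0033), np.float64(-0.0168), np.float64(-0.15)]
```

View pics/w11.png

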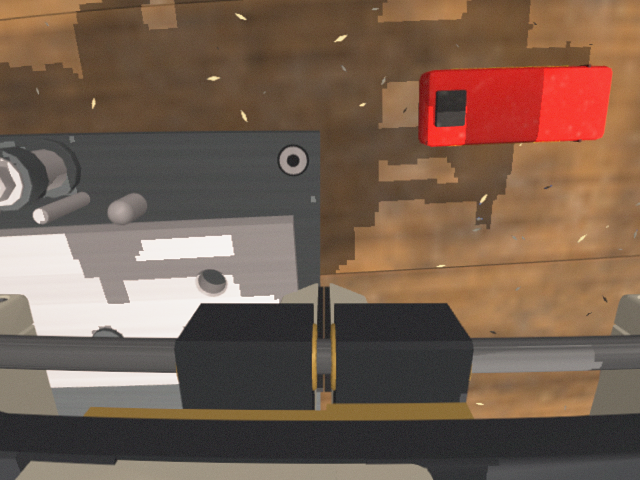

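The plate is sliding left. I'll use bigger rows, because each loaded row tilts the tool slightly.

Request:
{"method": "send_rows", "body": {"commands": [[[0.0025,-0.001,-0.007,0,0.0],[0.0015,-0.001,-0.006,0,0.0]]]}}

```text
time: 6.77
tool_pos: [517.0, -427.2, 21.9]
tcp_rot: [-0.426, 1.518, -2.045]
contact_force: [-0.5, -9.4, 3.5]
grip_width: 0.1
```

```bash
python3 - <<'E'
from h import *
o=monitor.get_obs();print(o['contact_force'],o['grip_width'],pose().round(3)[:3,:3])
go(0,-92.5,19.5,1)
c=cap('wrist');cv2.imwrite('pics/w12.png',c['color'])
E
```

```text
[-0.51407521 -9.36220229  3.49537476] 0.10011912644915981 [[-0.024  0.999 -0.048]
 [-0.047 -0.049 -0.998]
 [-0.999 -0.022  0.048]]
tcp in jig [   3.6 -103.8   21.9]
[np.float64(0.0024), np.float64(-0.0036), np.float64(-0.0112), np.float64(-0.23)]
```

View pics/w12.png

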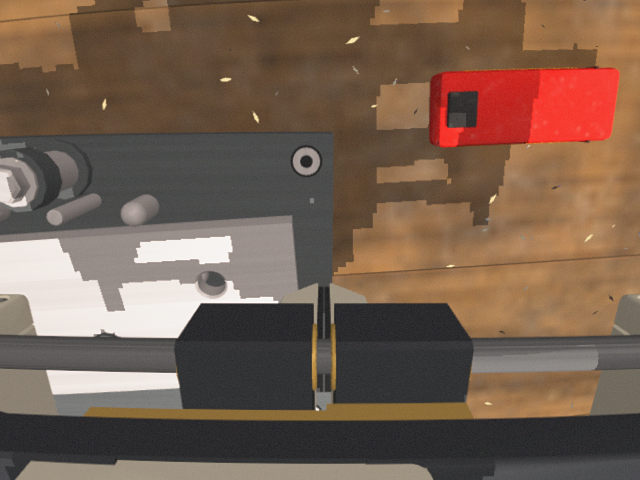

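The plate has turned slightly counter-clockwise, its far edge sloping from (0,235) to (293,214), because I pushed ahead of its friction centre. I'll shift the contact back about 15 mm and push again.

Request:
{"method": "send_rows", "body": {"commands": [[[0,0,0.006,0,0.0],[0.001,-0.008,0,0,0.0],[0.0015,-0.009,0,0,0.0],[0,0,0,0,0.0]]]}}

```text
time: 7.15
tool_pos: [497.6, -430.9, 19.3]
tcp_rot: [-0.476, 1.52, -2.095]
contact_force: [-0.9, -0.2, -0.7]
grip_width: 0.5
```

```bash
python3 - <<'E'
from h import *
o=monitor.get_obs();print(o['contact_force'],o['grip_width'],pose().round(3)[:3,:3])
go(-14,-92.5,19.5,1)
c=cap('wrist');cv2.imwrite('pics/w13.png',c['color'])
E
```

```text
[-0.85918909 -0.19634214 -0.69190319] 0.4888486863356937 [[-0.025  0.999 -0.048]
 [-0.044 -0.049 -0.998]
 [-0.999 -0.023  0.045]]
tcp in jig [ -15.6 -108.4   19.3]
[np.float64(-0.0002), np.float64(0.0015), np.float64(-0.0159), np.float64(-0.24)]
```

View pics/w13.png

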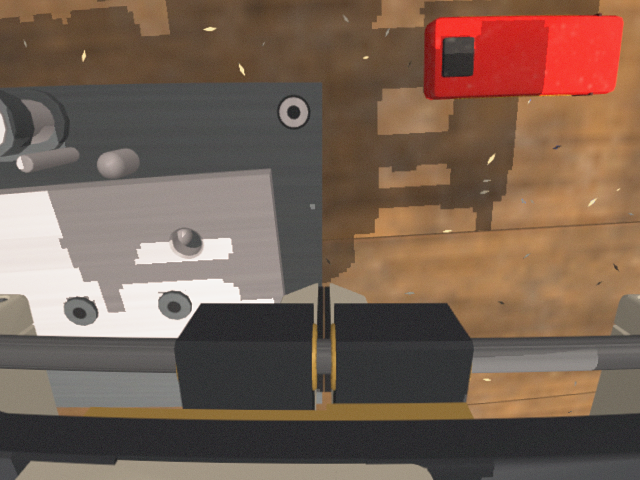

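```bash
python3 - <<'E'
from h import *
c=cap('wrist');crop(c,50,150,300,340,3.1,'w13a')
E
```

```text
(no output)
```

View pics/w13a.png

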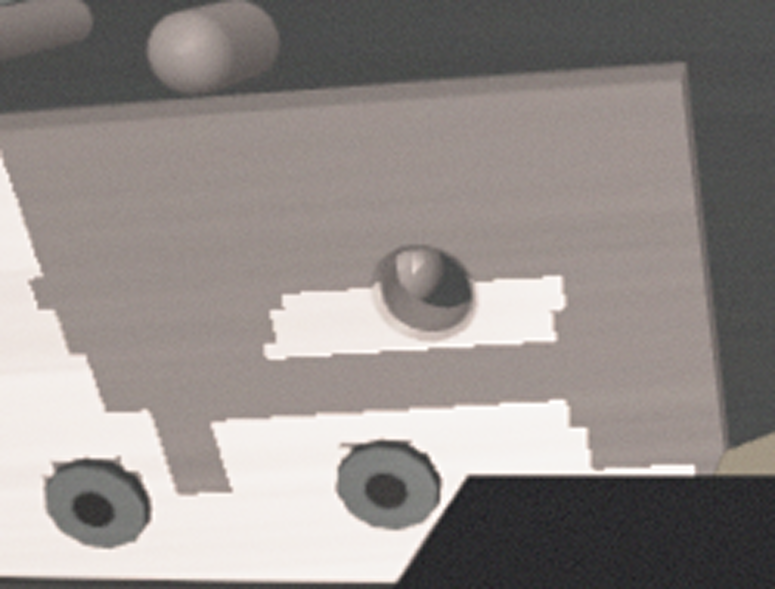

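```bash
python3 - <<'E'
from h import *
c=cap('wrist')
# bushes from first wrist view
T=np.array([[-.002,.996,-.084,437.981],[-.003,-.084,-.996,-327.169],[-1,-.001,.003,173.717],[0,0,0,1]])
c1=dict(c);c1['W2C']=np.linalg.inv(T@np.array(c['T_tool_cam']))
q=[505.96,-347.23,.0026,.0951];M=plateM(q)
for p in [(293.3,157),(345.5,152.5),(398.5,148.8)]:
    o,d=ray(c1,p);n=M[:3,2];P=o+d*((M[:3,3]+10.5*n-o)@n)/(d@n);print(ap(np.linalg.inv(M),P).round(1))
px=np.array([(684,82),(425,291),(97,503),(387,485)])/3.1+[50,150]
obj=np.array([(40,-85,8),(15,-50,8),(-15,0,10.5),(-15,-40,10.5)])
q,r=fit_plate(c,obj,px);print(q,r.round(1));report(J0,q)
d=at(c,np.array((190,50))/3.1+[50,150],34);print('dowel R jig',ap(np.linalg.inv(jigM(J0)),d))
E
```

```text
[[-13.2  37.8  10.5]]
[[-13.3  -1.9  10.5]]
[[-14.  -42.2  10.5]]
[ 5.25723649e+02 -3.31361284e+02 -5.76803119e-03  2.59052488e-01] [[ 3.1 -1.9]
 [-1.9 -1.2]
 [-2.5  1.8]
 [ 0.8  2.8]]
plate in jig [ 8.1 -7.6 26.2] yaw 0.0389 tilt 0.259
hole R [ 24.5 -57.   30.1] err [ 9.5 -7.  14.1]
hole L [20.6 42.9 30.1] err [ 5.6 -7.1 14.1]
TL [41.3 78.7 44.2] world [ 562.8 -246.6   44.2]
TR [ 47.9 -91.1  44.2] world [ 561.8 -416.6   44.2]
BL [-35.9  75.7  23.7] world [ 485.5 -246.1   23.7]
BR [-29.3 -94.2  23.7] world [ 484.5 -416.1   23.7]
HL [18.5 42.8 37.8] world [ 538.5 -281.4   37.8]
HR [ 22.4 -57.1  37.8] world [ 537.9 -381.4   37.8]
dowel R jig [[ 50.34010368 -32.68484231  34.        ]]
```

```bash
cat >> h.py <<'E'
def fit3(c,obj,px,t):
    r=least_squares(lambda q:(proj(c,ap(plateM([*q,t]),obj))-px).ravel(),[519,-322,-.05],x_scale=[1,1,.01]);return [*r.x,t],r.fun.reshape(-1,2)
E
python3 - <<'E'
from h import *
c=cap('wrist')
px=np.array([(684,82),(425,291),(97,503),(387,485)])/3.1+[50,150]
obj=np.array([(40,-85,8),(15,-50,8),(-14,0,10.5),(-14,-40,10.5)])
q,r=fit3(c,obj,px,.09);print(r.round(1));report(J0,q)
E
```

```text
[[ 1.3 -1.3]
 [ 0.7 -1.9]
 [-1.6  1.2]
 [-0.7  2.9]]
plate in jig [ 4.4 -5.8 19.6] yaw 0.0322 tilt 0.09
hole R [ 20.9 -55.3  20.9] err [ 5.9 -5.3  4.9]
hole L [17.7 44.7 20.9] err [ 2.7 -5.3  4.9]
TL [40.8 80.4 31.2] world [ 562.3 -244.9   31.2]
TR [ 46.2 -89.5  31.2] world [ 560.2 -414.8   31.2]
BL [-38.9  77.9  24. ] world [ 482.7 -243.9   24. ]
BR [-33.4 -92.1  24. ] world [ 480.5 -413.8   24. ]
HL [17.  44.6 28.9] world [ 537.  -279.5   28.9]
HR [ 20.2 -55.3  28.9] world [ 535.7 -379.5   28.9]
```

Request:
{"method": "send_rows", "body": {"commands": [[[0,0,-0.006,0,0.0],[0.0005,0,-0.005,0,0.0],[0.0005,0,-0.005,0,0.0]]]}}

```text
time: 7.6
tool_pos: [501.3, -418.0, 19.5]
tcp_rot: [-0.331, 1.515, -1.95]
contact_force: [-4.8, -8.2, 2.9]
grip_width: 0.6
```

```bash
python3 - <<'E'
from h import *
o=monitor.get_obs();print(o['contact_force'],o['grip_width'],pose().round(3)[:3,:3])
go(-14,-92.5,19.5,1)
c=cap('wrist');crop(c,50,130,330,340,2.85,'w14')
E
```

```text
[-4.77762618 -8.18843362  2.90166229] 0.5889360424962277 [[-0.021  0.999 -0.047]
 [-0.052 -0.048 -0.997]
 [-0.998 -0.018  0.053]]
tcp in jig [-12.5 -95.3  19.5]
[np.float64(-0.0), np.float64(-0.0015), np.float64(-0.0028), np.float64(-0.21)]
```

View pics/w14.png

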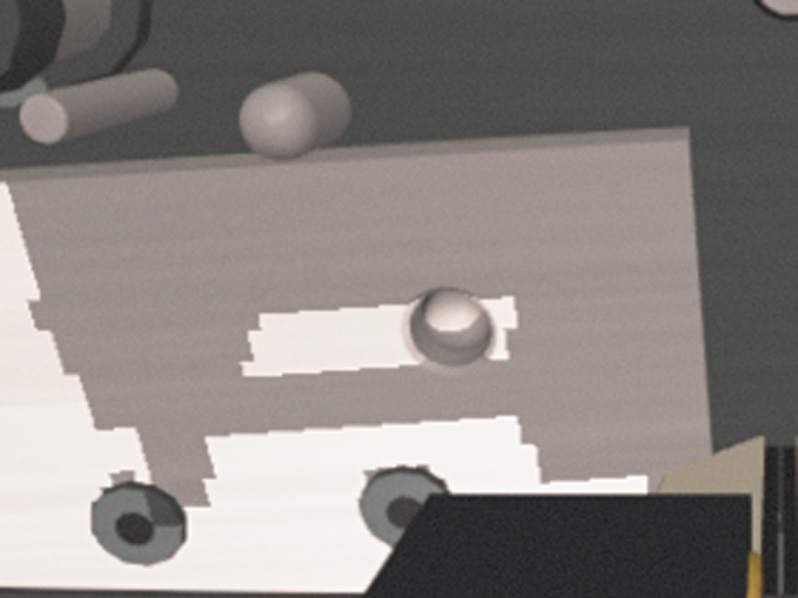

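The right hole is now on its pin, with the nose centred at (450,325) in the crop. I'll back off and lift to see both holes.

Request:
{"method": "send_rows", "body": {"commands": [[[0,0,0.005,0,0.0],[0,0,0.01,0,0.0],[-0.02,-0.015,0,0,0.0],[-0.03,-0.03,0,0,0.0918],[-0.03,-0.02,-0.03,0,0.0918],[-0.01,0,-0.04,0,0.0918],[0,0,-0.03,0,0.0918],[0,0,0,0,0.0918]]]}}

```text
time: 8.32
tool_pos: [441.2, -327.1, 104.7]
tcp_rot: [-0.408, 1.52, -2.029]
contact_force: [0.0, 0.0, -0.4]
grip_width: 29.3
```

```bash
python3 - <<'E'
from h import *
go(-70,0,120,1);print(pose().round(3)[:3,:3])
c=cap('wrist');cv2.imwrite('pics/w15.png',c['color'])
E
```

```text
tcp in jig [-76.6  -7.1 104.7]
[np.float64(-0.0153), np.float64(0.0066), np.float64(-0.0072), np.float64(-0.35)]
[[-0.022  0.999 -0.05 ]
 [-0.045 -0.051 -0.998]
 [-0.999 -0.02   0.046]]
```

View pics/w15.png

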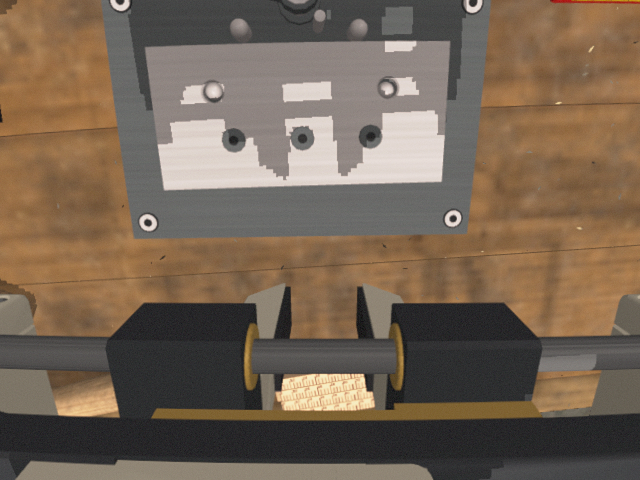

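Both pins show in both holes. Enlarging.

```bash
python3 - <<'E'
from h import *
c=cap('wrist');crop(c,100,0,300,145,4,'w15a');crop(c,300,0,500,145,4,'w15b');crop(c,120,110,480,245,2.2,'w15c')
E
```

```text
(no output)
```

View pics/w15a.png

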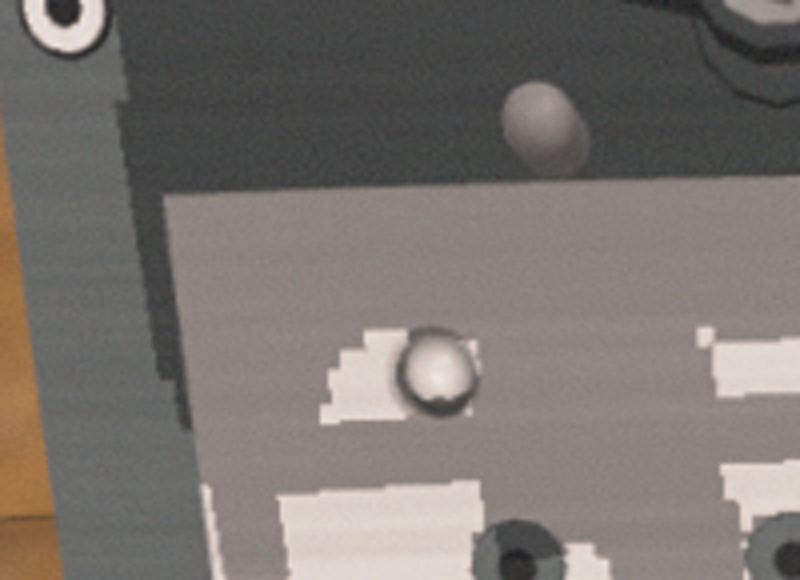

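View pics/w15b.png

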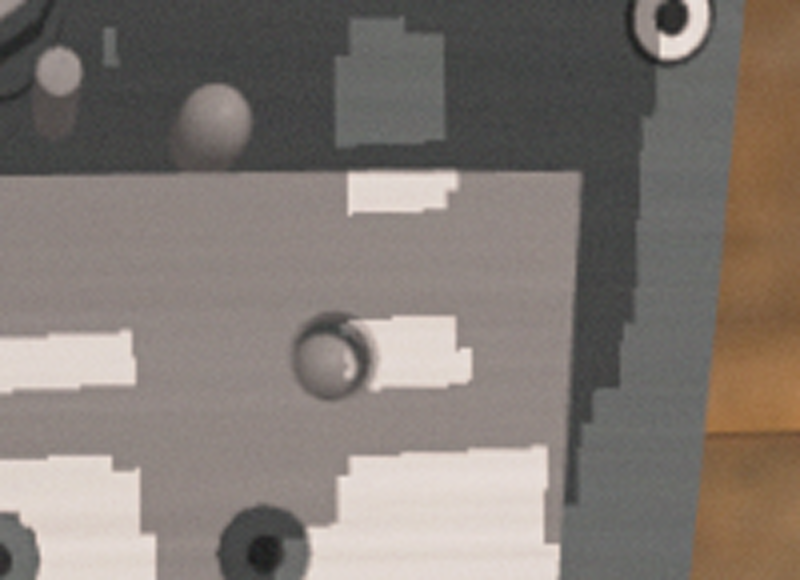

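View pics/w15c.png

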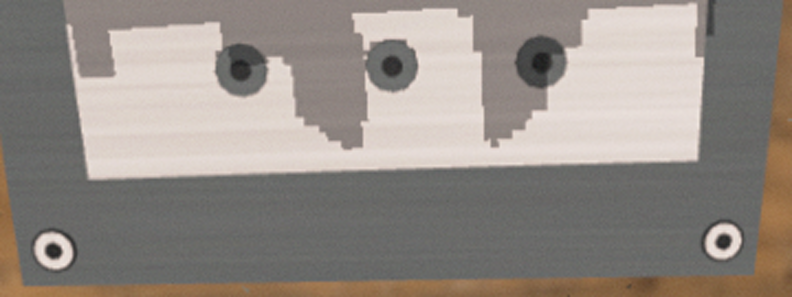

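```bash
python3 - <<'E'
from h import *
c=cap('wrist')
a=lambda x,y:(100+x/4,y/4); b=lambda x,y:(300+x/4,y/4); d=lambda x,y:(120+x/2.2,110+y/2.2)
J,r=fit_jig(c,np.array([(-75,110,16),(-75,-110,16),(46,32,34),(46,-32,34)]),np.array([d(22,284),d(756,273),a(538,120),b(215,122)]))
print(J,r.round(1))
px=np.array([a(165,196),b(582,172),d(88,179),d(698,160),a(438,372),b(334,356)])
obj=np.array([PC[k] for k in PC])
for t in (0,.03,.09):
    q,r=fit3(c,obj,px,t);print(t,(r**2).sum()**.5)
q,r=fit_plate(c,obj,px);print(q,r.round(1),(r**2).sum()**.5)
q,r=fit3(c,obj,px,0.);print(r.round(1));report(J,q)
E
```

```text
[ 5.20976022e+02 -3.23654408e+02 -4.92445725e-02] [[ 0.2  1.8]
 [-0.5  1.3]
 [-1.2 -1.1]
 [ 1.6 -1.1]]
0 1.8157685834847959
0.03 3.965964768960372
0.09 8.763658462278475
[ 5.21290253e+02 -3.24425370e+02 -2.92211764e-02 -1.59301607e-06] [[-0.6 -0.6]
 [ 0.5 -0.4]
 [ 0.1  0.1]
 [ 0.5  0.1]
 [-1.   0.6]
 [ 0.5  0.6]] 1.8157948748639148
[[-0.6 -0.6]
 [ 0.5 -0.4]
 [ 0.1  0.1]
 [ 0.5  0.1]
 [-1.   0.6]
 [ 0.5  0.6]]
plate in jig [ 0.4 -0.8 16. ] yaw 0.02 tilt 0.0
hole R [ 16.4 -50.4  16. ] err [ 1.4 -0.4  0. ]
hole L [14.3 49.5 16. ] err [-0.7 -0.5  0. ]
TL [38.6 85.  24. ] world [ 563.8 -240.6   24. ]
TR [ 42.  -84.9  24. ] world [ 558.8 -410.6   24. ]
BL [-41.3  83.4  24. ] world [ 483.8 -238.3   24. ]
BR [-37.9 -86.5  24. ] world [ 478.8 -408.2   24. ]
HL [14.3 49.5 24. ] world [ 537.7 -274.9   24. ]
HR [ 16.4 -50.4  24. ] world [ 534.8 -374.8   24. ]
```

All six points fit at tilt ≈ 0 and both pin noses lie inside the holes, so the plate is flat and seated. Next is the clamp: I'll go over it with shut fingers to the far side of the knob.

Request:
{"method": "send_rows", "body": {"commands": [[[-0.003,0.02,-0.008,0,0.0],[-0.002,0.028,-0.008,0,0.0],[0,0.028,-0.008,0,0.0],[0,0.028,-0.008,0,0.0],[0,0.028,-0.008,0,0.0],[0,0.026,-0.008,0,0.0],[0,0.015,-0.004,0,0.0],[0,0,0,0,0.0]]]}}

```text
time: 9.13
tool_pos: [625.3, -299.8, 97.2]
tcp_rot: [-0.401, 1.518, -2.035]
contact_force: [-1.1, 0.1, -0.5]
grip_width: 1.2
```

```bash
python3 - <<'E'
from h import *
go(97,43,57,1);print(pose().round(3)[:3,:3])
c=cap('scene'); crop(c,240,140,440,290,4,'s16')
c=cap('top'); crop(c,230,150,400,270,4.5,'t16')
E
```

```text
tcp in jig [106.2  28.3  97.2]
[np.float64(0.0402), np.float64(-0.0094), np.float64(-0.0145), np.float64(-1.06)]
[[-0.024  0.998 -0.062]
 [-0.048 -0.063 -0.997]
 [-0.999 -0.021  0.049]]
```

View pics/s16.png

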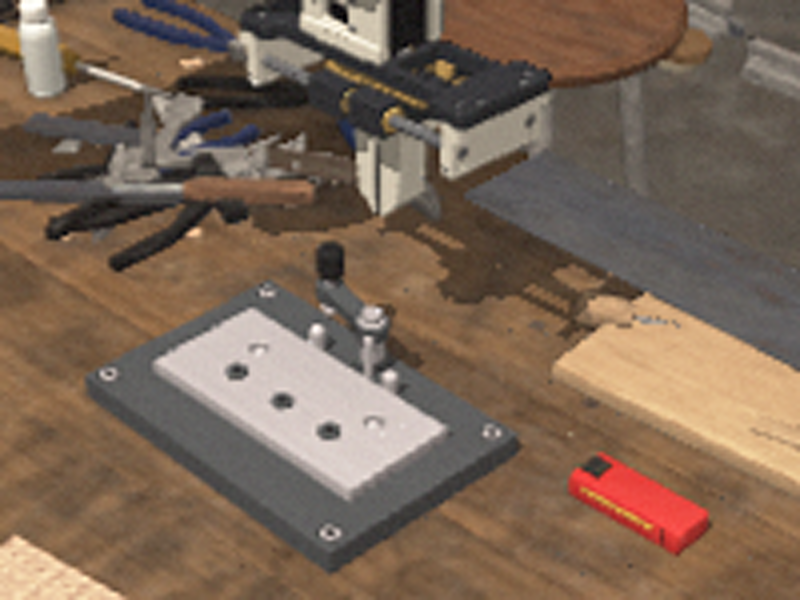

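View pics/t16.png

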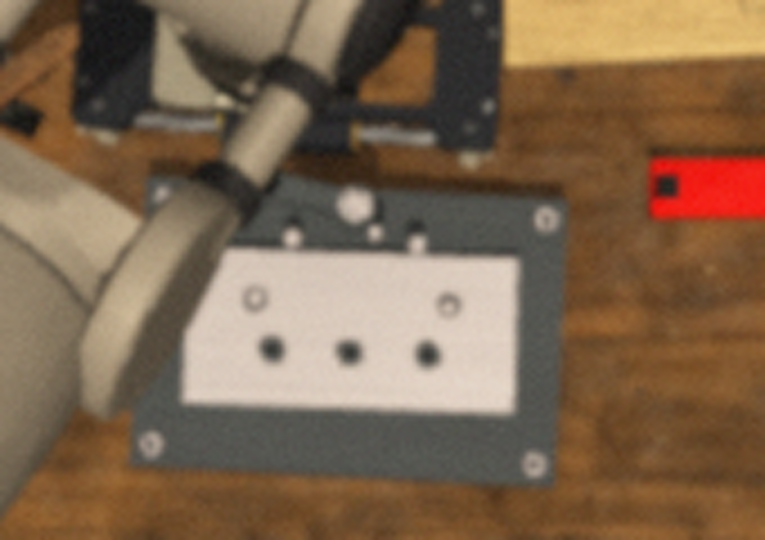

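The plate is clearly flat now. I'll go down behind the knob.

Request:
{"method": "send_rows", "body": {"commands": [[[0,0,-0.008,0,0.0],[0.01,0,-0.008,0,0.0],[0.015,-0.002,0,0,0.0],[0.013,-0.002,0,0,0.0],[0,0,0,0,0.0]]]}}

```text
time: 9.65
tool_pos: [613.3, -288.4, 57.9]
tcp_rot: [-0.467, 1.516, -2.108]
contact_force: [1.1, -1.0, -0.1]
grip_width: 0.4
```

```bash
python3 - <<'E'
from h import *
go(97,43,57,1);print(pose().round(3)[:3,:3],monitor.get_obs()['contact_force'])
c=cap('scene'); crop(c,260,150,400,255,5.5,'s17')
E
```

```text
tcp in jig [93.7 39.2 57.9]
[np.float64(0.0009), np.float64(0.0032), np.float64(-0.0039), np.float64(-1.51)]
[[-0.028  0.997 -0.07 ]
 [-0.047 -0.071 -0.996]
 [-0.999 -0.024  0.049]] [ 1.10339312 -1.04370135 -0.14660288]
```

View pics/s17.png

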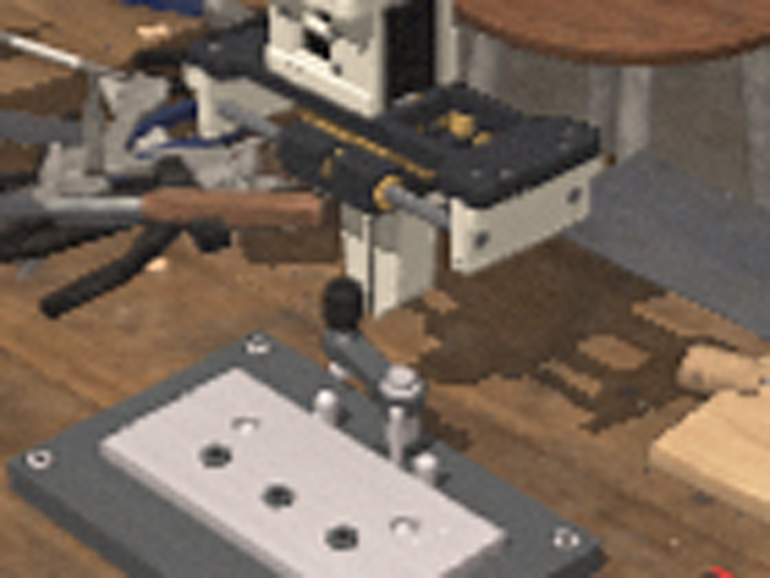

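Request:
{"method": "send_rows", "body": {"commands": [[[0,0,-0.005,0,0.0],[0,-0.007,0,0,0.0],[0,-0.008,0,0,0.0],[0,-0.008,0,0,0.0]]]}}

```text
time: 10.03
tool_pos: [592.7, -282.6, 63.1]
tcp_rot: [-0.283, 1.517, -1.925]
contact_force: [2.7, -0.1, -1.1]
grip_width: 0.8
```

```bash
python3 - <<'E'
from h import *
go(97,43,57,1);print(pose().round(3)[:3,:3],monitor.get_obs()['contact_force'])
c=cap('scene'); crop(c,260,150,400,255,5.5,'s18')
E
```

```text
tcp in jig [72.7 44.  63.1]
[np.float64(0.0061), np.float64(0.0243), np.float64(0.0004), np.float64(-1.59)]
[[-0.019  0.997 -0.071]
 [-0.05  -0.072 -0.996]
 [-0.999 -0.015  0.051]] [ 2.71961231 -0.08253899 -1.10130661]
```

View pics/s18.png

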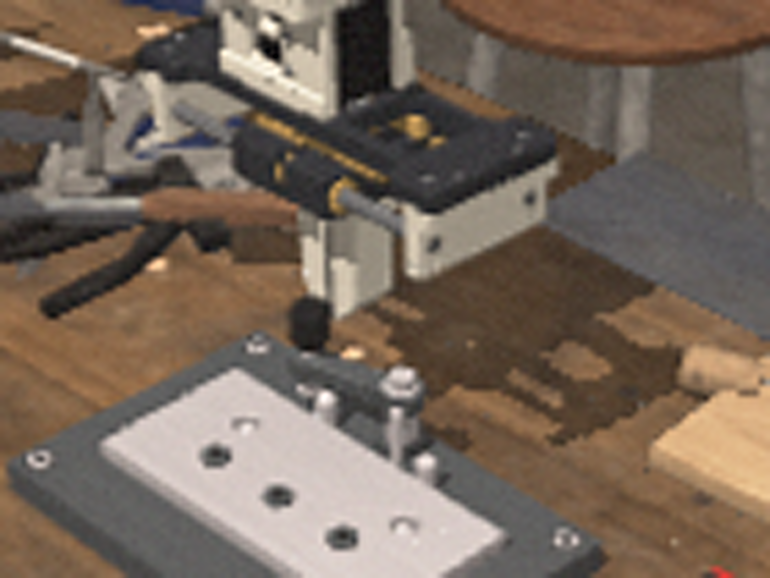

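The knob is swinging (2.7 N). I'll follow the arc.

Request:
{"method": "send_rows", "body": {"commands": [[[0.002,-0.006,-0.002,0,0.0],[0.002,-0.006,-0.002,0,0.0],[0.002,-0.006,-0.001,0,0.0]]]}}

```text
time: 10.33
tool_pos: [576.3, -279.5, 62.0]
tcp_rot: [-0.072, 1.512, -1.715]
contact_force: [4.8, -3.7, 1.2]
grip_width: 0.8
```

```bash
python3 - <<'E'
from h import *
go(38,46,58,1);print(pose().round(3)[:3,:3],monitor.get_obs()['contact_force'])
c=cap('scene'); crop(c,260,150,400,255,5.5,'s19')
E
```

```text
tcp in jig [56.3 46.4 62. ]
[np.float64(0.004), np.float64(-0.0183), np.float64(0.0009), np.float64(-1.6)]
[[-0.008  0.997 -0.072]
 [-0.058 -0.073 -0.996]
 [-0.998 -0.004  0.058]] [ 4.79080437 -3.72803417  1.17516356]
```

View pics/s19.png

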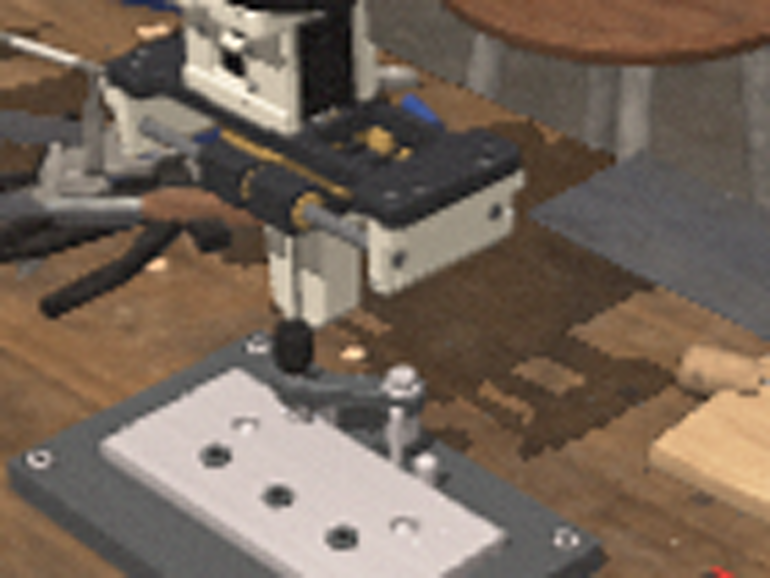

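Request:
{"method": "send_rows", "body": {"commands": [[[0.001,-0.003,-0.005,0,0.0],[0.001,-0.006,-0.003,0,0.0],[0.001,-0.006,0,0,0.0],[0.001,-0.006,0,0,0.0]]]}}

```text
time: 10.72
tool_pos: [554.8, -269.7, 59.1]
tcp_rot: [-0.034, 1.512, -1.677]
contact_force: [0.8, 1.0, 1.3]
grip_width: 0.1
```

```bash
python3 - <<'E'
from h import *
go(24,35,58,1);print(pose().round(3)[:3,:3],monitor.get_obs()['contact_force'])
c=cap('scene'); crop(c,260,150,400,255,5.5,'s20')
E
```

```text
tcp in jig [34.4 55.3 59.1]
[np.float64(0.0011), np.float64(-0.0098), np.float64(0.0205), np.float64(-1.62)]
[[-0.006  0.997 -0.073]
 [-0.058 -0.073 -0.996]
 [-0.998 -0.002  0.059]] [0.75572377 0.98300496 1.26585041]
```

View pics/s20.png

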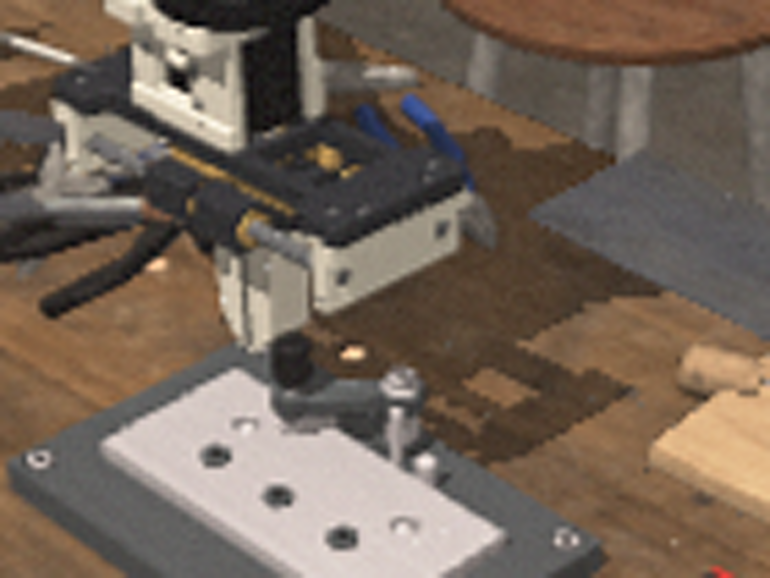

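Request:
{"method": "send_rows", "body": {"commands": [[[0,-0.006,0.003,0,0.0],[0,-0.005,0.006,0,0.0],[0,-0.005,0.007,0,0.0],[0,-0.002,0.007,0,0.0]]]}}

```text
time: 11.1
tool_pos: [530.6, -289.9, 59.3]
tcp_rot: [-0.145, 1.516, -1.787]
contact_force: [-0.1, 2.6, 0.4]
grip_width: 0.5
```

```bash
python3 - <<'E'
from h import *
go(14,15,58,1);print(pose().round(3)[:3,:3],monitor.get_obs()['contact_force'])
c=cap('scene'); crop(c,260,150,400,255,5.5,'s21')
E
```

```text
tcp in jig [11.1 34.  59.3]
[np.float64(0.0013), np.float64(0.0034), np.float64(0.0189), np.float64(-1.54)]
[[-0.012  0.997 -0.071]
 [-0.054 -0.072 -0.996]
 [-0.998 -0.008  0.054]] [-0.08529066  2.61733989  0.41506196]
```

View pics/s21.png

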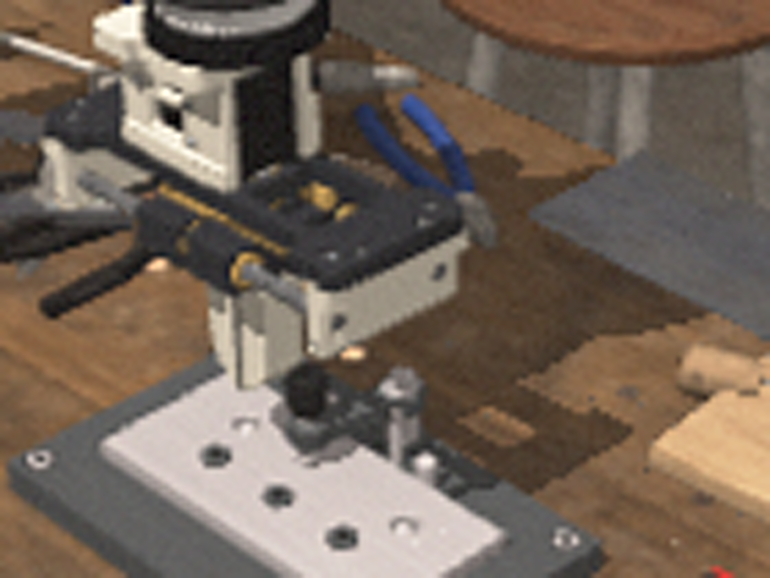

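Request:
{"method": "send_rows", "body": {"commands": [[[0,0.002,0.006,0,0.0],[0,0.001,0.006,0,0.0],[0,0,0.006,0,0.0]]]}}

```text
time: 11.4
tool_pos: [529.9, -301.1, 59.3]
tcp_rot: [-0.425, 1.532, -2.071]
contact_force: [7.7, 39.7, 15.9]
grip_width: 0.6
```

```bash
python3 - <<'E'
from h import *
go(14,15,58,1);print(pose().round(3)[:3,:3],monitor.get_obs()['contact_force'])
c=cap('scene'); crop(c,260,150,400,255,5.5,'s22')
E
```

```text
tcp in jig [10.9 22.8 59.3]
[np.float64(0.0013), np.float64(0.0033), np.float64(0.0077), np.float64(-1.8)]
[[-0.019  0.997 -0.075]
 [-0.034 -0.076 -0.997]
 [-0.999 -0.016  0.035]] [ 7.68606089 39.67813907 15.91176441]
```

View pics/s22.png

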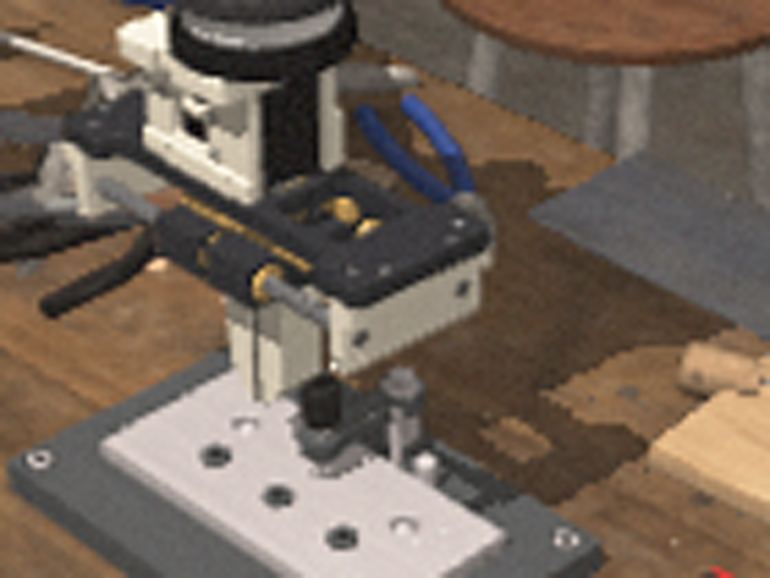

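The force jumped to about 40 N, which is either the dead stop or an obstruction. I'll back off a little and measure the knob.

Request:
{"method": "send_rows", "body": {"commands": [[[0,0,-0.006,0,0.0],[0,0,-0.006,0,0.0]]]}}

```text
time: 11.62
tool_pos: [532.0, -288.1, 59.1]
tcp_rot: [-0.445, 1.535, -2.091]
contact_force: [0.8, -0.4, -0.2]
grip_width: 0.5
```

```bash
python3 - <<'E'
from h import *
go(14,15,58,1);print(monitor.get_obs()['contact_force'])
c=cap('scene'); crop(c,290,190,390,265,8,'s23')
J=J0
for z,th in ((73,150),(73,160),(73,170),(73,180)):
    a=np.radians(th);print(th,proj(c,ap(jigM(J),(62+48*np.cos(a),48*np.sin(a),z))), proj(c,ap(jigM(J),(62,0,54))))
c=cap('wrist');cv2.imwrite('pics/w23.png',c['color'])
E
```

```text
tcp in jig [12.4 35.9 59.1]
[np.float64(0.0011), np.float64(0.0023), np.float64(0.0208), np.float64(-1.78)]
[ 0.83547705 -0.36291069 -0.20398904]
150 [[311.82681567 214.687554  ]] [[331.55440075 218.46744263]]
160 [[312.87600703 216.63089072]] [[331.55440075 218.46744263]]
170 [[314.51539659 218.4502279 ]] [[331.55440075 218.46744263]]
180 [[316.70167111 220.08543465]] [[331.55440075 218.46744263]]
```

View pics/s23.png

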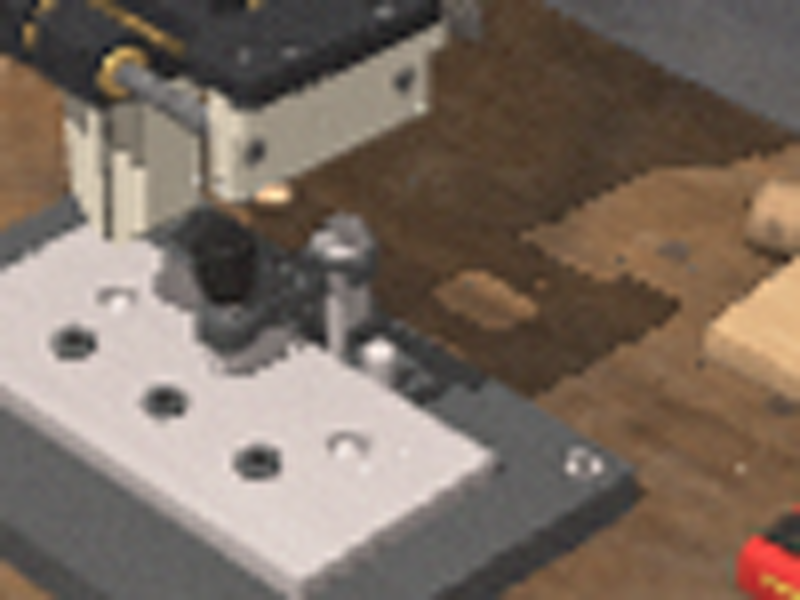

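View pics/w23.png

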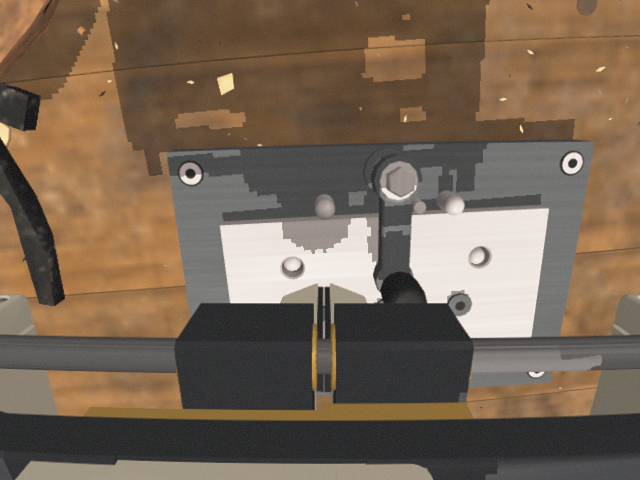

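The arm points straight down the image from the nut (399,180) to its end (393,275), so it looks to be at the stop. I'll retreat upward and measure its angle from an unobstructed view.

Request:
{"method": "send_rows", "body": {"commands": [[[-0.02,-0.01,-0.006,0,0.0],[-0.03,-0.025,0,0,0.0],[-0.03,-0.03,0.01,0,0.0],[-0.02,-0.03,0.012,0,0.0],[0,-0.02,0.01,0,0.0],[0,0,0,0,0.0]]]}}

```text
time: 12.22
tool_pos: [413.1, -308.1, 163.4]
tcp_rot: [-0.424, 1.526, -2.068]
contact_force: [0.4, -0.3, -0.1]
grip_width: 0.3
```

```bash
python3 - <<'E'
from h import *
go(14,15,58,1)
c=cap('wrist');cv2.imwrite('pics/w24.png',c['color']);crop(c,100,0,500,250,2,'w24a')
for th in (165,173,180):
    a=np.radians(th);print(th,proj(c,ap(jigM(J0),[(62+48*np.cos(a),48*np.sin(a),73),(62,0,54)])).round(1).tolist())
E
```

```text
tcp in jig [-105.5   10.6  163.4]
[np.float64(0.1054), np.float64(0.1194), np.float64(-0.0078), np.float64(-1.64)]
165 [[307.6, 42.1], [325.5, -36.3]]
173 [[319.1, 44.2], [325.5, -36.3]]
180 [[329.2, 44.7], [325.5, -36.3]]
```

View pics/w24a.png

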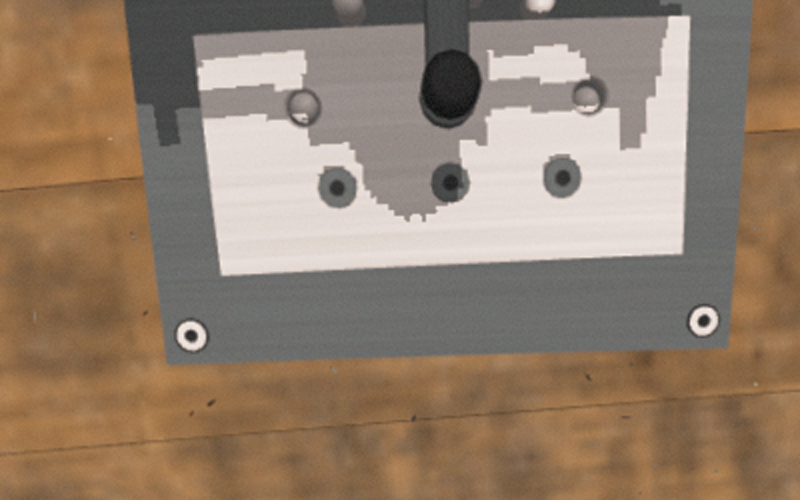

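```bash
python3 - <<'E'
from h import *
c=cap('top'); crop(c,250,170,370,270,6,'t25')
for th in (165,173,180):
    a=np.radians(th);print(th,((proj(c,ap(jigM(J0),[(62+48*np.cos(a),48*np.sin(a),73),(62,0,54),(46,32,34),(46,-32,34)]))-[250,170])*6).round(1).tolist())
E
```

```text
165 [[318.3, 270.4], [358.2, 155.6], [273.2, 200.1], [439.6, 208.5]]
173 [[335.8, 274.7], [358.2, 155.6], [273.2, 200.1], [439.6, 208.5]]
180 [[351.5, 276.4], [358.2, 155.6], [273.2, 200.1], [439.6, 208.5]]
```

View pics/t25.png

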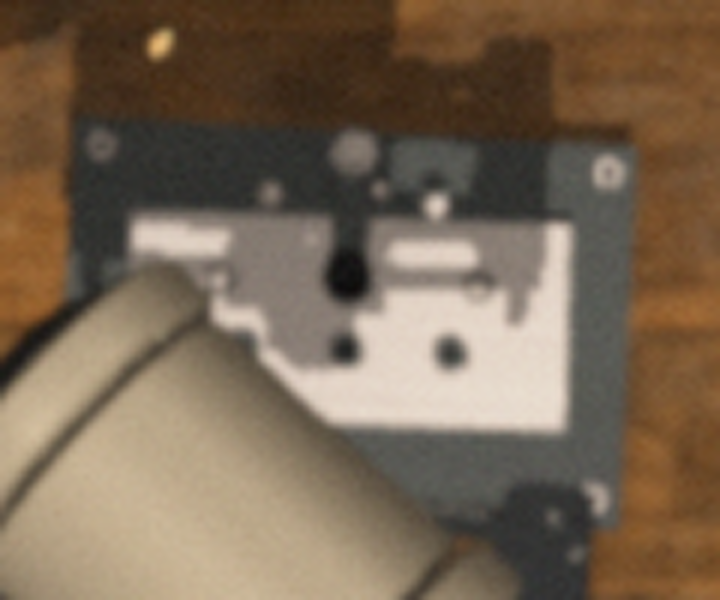

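The top view agrees: the knob at crop (347,276) sits where 180° predicts once the 4 px offset seen at the nut is applied, so the arm is at its stop. The robot is clear, so I'll hand in.

```bash
python3 - <<'E'
from plant import close_job
print(close_job())
E
```

```text
the job is handed in; nothing more can be done
None
```

The bush plate is seated on both pins, the clamp arm is round at its dead stop, and the job is handed in; it reported no verdict. The robot's clock read about 12 s of the 69 s allowed.

**How it went:**
- I pushed the larger plate forward against both stop dowels with the fingers open.
- I then nudged it left by its right edge with the fingers shut. It turned a few hundredths of a radian on the way, so I moved the contact point back and finished the push until the holes dropped over the pins.
- I pushed the clamp knob round from behind until the force rose sharply at the stop, then moved the robot clear.

**Last checks:**
- **Plate:** the wrist view fitted no tilt, and both pin noses show inside their holes. The fitted hole errors were at most about 1.6 mm (limit 2.5 mm), with a leftover turn of about 0.02 rad. That is a little more than the pins' clearance should allow, so part of it is probably measurement error.
- **Clamp arm:** the top view put it at about 180° (the stop) and the wrist view at about 178°. That agrees within error and is inside the 7° tolerance.
- **Bystanders:** nothing touched the cutter case or the batten. I did not re-measure either one at the end.

**What was off:**
- The wrist camera's jig position differed by about 3 mm in x between views once the tool had tilted a few degrees under load.
- The tool force briefly read about 40 N in one direction (about 43 N overall) when the arm hit the stop. I took that as fingertip load at the wrist, which is well under the 120 N limit. The separate 40 N limit is for the arm and gripper body, and I saw neither of them touching anything.

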